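# Pack and clamp the lunch tiffin

## Robot

A 6-joint arm with a two-finger parallel gripper is mounted at the origin on the work surface. World frame = base frame: x ahead of the robot, y to its left, z up, the work surface at z = 0. Lengths are in mm, angles in rad, forces in N, time in s.
With the tool pointing down it reaches from about 225 to 725 mm from the base axis. Payload 3.1 kg.
Tool frame: the origin (TCP) lies at the very end of the fingers, on their centre line; the grasp point (between the pads) lies 19 mm behind it; z points along the fingers, x is the direction in which the jaws open and shut, and the axes are right-handed (so a half turn about z gives the same grasp; the last joint's range is limited). The gripper opens to 85 mm and grips with 20 to 120 N. Pads are 22 mm wide; open, the fingers measure 114 mm over their backs; the gripper's body (76 mm by 85 mm) begins 54 mm behind the grasp point. The pads swing forward as they close: fully open they stand 13 mm farther back than shut.
Start: joints at [1.17, 0.048, 0.099, 1.622, 0, 1.443], TCP at [141.458, 505.576, 231.312] pointing down, gripper open.
Joint ranges: [-2.91, 2.91], [-0.99, 1.94], [-1.21, 1.42], [-2.12, 2.29], [-1.49, 1.47], [-3.14, 3.14]. Speed limits (rad/s): [2.79, 2.79, 3.14, 3.14, 3.14, 3.14].

## Interface

Orientations are given as [roll, pitch, yaw] about the fixed x, y, z axes, in that order (R = Rz(yaw) Ry(pitch) Rx(roll)).
In Python, from cell import env, eyes gives the robot as it stands.
- The arm moves only by the tool arm_command, never from a script. Its argument "plan" is a list of rows, each an object of numbers: "dx", "dy", "dz": the shift along the tool's x, y, z in mm; "ax", "ay", "az": the turn, a rotation vector about the tool's x, y, z in rad. In form: [{"dx": .., "dy": .., "dz": .., "ax": .., "ay": .., "az": ..}, ...]. A call has 1 to 5 rows; each row shifts and turns the commanded pose from where the row before left it, along the tool's axes as they then stand; what a row does not reach is not made up. A row lasts 1/8 s, in which the tool goes at most 62.5 mm and 10.7 degrees, less where a joint would pass 70% of its speed; a pose out of reach is approached as far as the arm can. A call is refused whole if a number of a shift passes 62.5 or a number of a turn 0.188, either way. A call with a gripper value outside its range is refused whole. "fingers" is the opening, from 0 (shut) to 1 (fully open), set as the call begins (left out, the last holds). The fingers move at their own pace and stop on an object; "squeeze" is the grip in N (left out, the last holds). Time passes only in rows, so rows that do not move let the fingers close. It gives the time, the measured TCP pose, the force and the opening at its end, in the units of the state.
- env.get_state(): the state, without advancing time (a new reading comes with each control period).
- eyes.capture(name): name is "scene" or "top" or "wrist"; returns the picture (420x560x3 uint8, blue, green, red); there is no depth.
- eyes.camera_params(name): a dict with "fov_y" (degrees; the focal length in pixels is half the picture's height over the tangent of half this angle, whatever the lens; pixels are square), "cx", "cy" (the principal point, pixels), "origin" and "rotation" of the camera in the world. Camera axes: x right, y down, z forward; pixel columns grow to the right and rows downward; lengths in mm; the calibration is good to about 2 mm. A picture is of the moment at which its call begins: read the wrist's pose just before it. camera_params takes no time and is no camera call; for the wrist camera it gives the pose at the moment of the call.
- env.close_job(): hands the job in, once; it reports no verdict.
The state is a dict: "time": time; "q": joint angles; "joint_vel": joint speeds; "effort": joint torques, N m; "position": TCP position; "tcp_rot": TCP orientation; "ft_force": force on the tool from outside, world axes, zero at the start; "wrist_torque": the same for the moment, N m; "finger_gap": opening from 0.0 (shut) to 1.0 (fully open).
Only numpy, scipy, OpenCV 4.12 (cv2) and the standard library are available. Lean on these libraries where they do the work, as an engineer would, in place of code of your own. Each camera call takes 0.05 s, during which the arm holds its last target. There are 200 camera calls.

## Task

Pack up the steel lunch tiffin: lay the red measuring spoon in the open lower tier and let go of it, then set the lidded upper tier on top, upright all the way and lowered into place rather than dropped, turned so that its brass lug points squarely at the lever clamp. Finally swing the lever fully up so that its hook stands over the lug. Leave the ashtray, stone, key and amber jar where they are.

Things in the scene. Friction and masses are not known exactly. Their poses are not given: they have to be found in the camera images.
- tiffin: lower tier of the tiffin: open round stainless steel pan, fixed to the crate top; outside diameter 120 mm, inside diameter 112 mm, 55 mm high, inner floor 4 mm up. Origin: centre of its underside; z up; its +x points (level) from the centre to the lever clamp on its side
- clamp_hinge (a point): hinge line of the lever clamp, on the lower tier 80 mm from its centre along its +x and 28 mm up; the hinge axis is parallel to the lower tier's y
- clamp (a joint): lever clamp angle in rad: 0 = closed, lever upright against the tiers; grows to 1.25 as it swings outward and down, away from the tiffin's centre. Stays where it is left (about 1 N at the grip moves it). Steel bar 12 mm wide; a 14 mm wide hook on its inner face, 52 to 58 mm from the hinge, reaches 16 mm inward
- clamp_grip (a point): point in the black grip at the lever's free end, 78 mm from the hinge along the lever; the grip is 14 mm wide (along the tiffin's y), 9 mm thick and runs from 60 to 90 mm from the hinge
- mark (a point): point on the lower tier's frame where the middle of the lug must come: 68 mm from its centre along its +x, 72 mm up
- upper: lidded upper tier, loose, 0.3 to 0.6 kg, diameter 120 mm (lid 124), 90 mm high with handle, lid top 58 mm up. Origin: centre of its underside; z up; +x points to the brass lug. Its lowest 8 mm is a spigot of 104 mm diameter that drops into the lower tier's mouth (4 mm play all round): when stacked its origin is 47 mm above the lower tier's
- lug (a point): middle of the brass lug, 68 mm from the upper tier's axis along its +x, 25 mm up; the lug is 16 mm wide, 10 mm high and sticks out to 74 mm from the axis
- handle (a point): grip point of the lid handle, on the axis, 80 mm above the upper tier's origin: a black bar along the upper tier's x, 64 mm long, 14 mm wide, from 74 to 90 mm up
- spoon: red plastic measuring spoon with a flat bottom, 92 mm long, about 30 g. Origin: middle of its length at the underside; its +x points along the handle, away from the cup. Cup: outside diameter 34 mm, 16 mm high, centred at x = -29 mm. Handle: 12 mm wide, 10 to 16 mm up, from x = -13 to 46 mm, with a foot at its end; grip it about x = 10 mm
- ashtray: green ceramic ashtray, bystander, 94 mm across, 30 mm high, origin at the centre of its underside
- stone: smooth grey river stone, bystander, 88 mm across, 38 mm high, origin at the centre of its underside
- key: brass-toned door key lying flat, bystander, 79 mm long, 5 mm thick, origin mid-length at the underside, x along the blade
- flask: amber glass jar with a blue cap, bystander, 62 mm across, 130 mm high, origin at the centre of its underside
Mind the look-alikes: they are no part of the job. Of the things that look like the spoon, take the one that is farthest from the robot's base at the start. What is shaped like the tiffin but brown is not meant.

How it is judged:
By the outcome, as a careful person would: the job done as asked, in the order asked, and still so for the second after the job is handed in, with the robot touching nothing.
It also fails if it takes over 69 s, if anything falls off the work surface, if the arm or the gripper's body presses on something with over 40 N, if the wrist force passes 120 N, or if a joint passes its speed limit or range.

## Working session

There is one attempt and no reset: what is moved stays moved. The work goes in short steps, Python scripts to look and compute and a tool call to move; the robot and the scene stay as the last step left them, time stands still between calls to the robot, and variables do not carry over. Pictures are saved under pics/ and viewed, about 8 in all and at most 12, crops included, and the job is handed in when it is done.

Besides the shell and the picture viewer there is one more tool, called after "Call:" by a JSON object that holds its "fn" and its "kwargs", one argument or row to a line. arm_command: Moves the arm, as the interface text tells. Its arguments: {"type":"object","properties":{"plan":{"type":"array"},"fingers":{"type":"number"},"squeeze":{"type":"number"}},"required":["plan"]}

```bash
ls; mkdir -p pics
python3 - <<'E'
from cell import env, eyes
import cv2, numpy as np, pickle
s=env.get_state(); print({k:np.round(v,3) for k,v in s.items()})
d={}
for n in("top","scene"):
    p=eyes.camera_params(n); im=eyes.capture(n); d[n]=(p,im); cv2.imwrite(f"pics/{n}0.png",im); print(n,p)
pickle.dump(d,open("d0.pkl","wb"))
p=eyes.camera_params("wrist");print(p)
E
```

```text
pics
{'time': np.float64(0.0), 'q': array([ 1.17 ,  0.049,  0.098,  1.622, -0.   ,  1.443]), 'joint_vel': array([ 0.   , -0.   ,  0.001, -0.001,  0.001, -0.001]), 'effort': array([ 1.0000e-03, -3.3877e+01,  3.2002e+01,  2.0000e-02, -0.0000e+00,
       -0.0000e+00]), 'position': array([141.2  , 504.999, 230.1  ]), 'tcp_rot': array([-3.141e+00,  2.000e-03,  1.298e+00]), 'ft_force': array([-0.118, -0.165,  0.392]), 'wrist_torque': array([-0.007,  0.042, -0.035]), 'finger_gap': np.float64(0.998)}
top {'fov_y': 42.5332901832979, 'cx': 287.5735892008317, 'cy': 209.92589788553502, 'origin': array([ 323.10351638,    2.63119703, 1381.08605446]), 'rotation': array([-2.96969653e+00, -4.48053283e-04, -1.58782134e+00])}
scene {'fov_y': 45.26744629044505, 'cx': 267.2526933575646, 'cy': 207.98679647107943, 'origin': array([1192.91370381, -223.35916089,  989.96038856]), 'rotation': array([-2.4925076 , -0.0179779 ,  1.24746851])}
{'fov_y': 64.62519638495596, 'cx': 280.48793325754485, 'cy': 209.6707835439772, 'origin': array([ 69.10538085, 525.93997295, 372.2110734 ]), 'rotation': array([2.84695004e+00, 1.24035423e-03, 1.29734786e+00])}
```

View pics/top0.png

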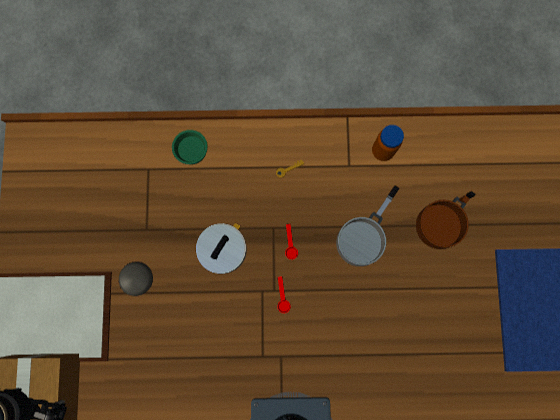

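View pics/scene0.png

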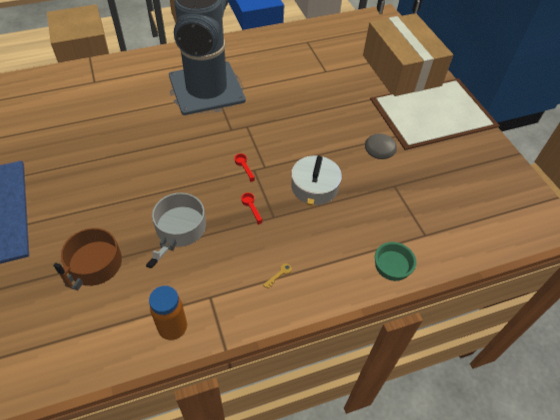

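The top view shows the far red spoon with its cup at (291,253) and its handle tip at (289,225). The steel tiffin is at (362,241) with its lever towards (394,190). The upper tier is at (221,248) with its lug near (237,227). The brown look-alike is at (442,224). Next I'll measure these.

```bash
cat > h.py <<'E'
import numpy as np, cv2
from scipy.spatial.transform import Rotation as R
def rot(r): return R.from_euler('xyz',r).as_matrix()
def f(p): return 210/np.tan(np.radians(p['fov_y'])/2)
def ray(p,u,v):
    d=rot(p['rotation'])@np.array([(u-p['cx'])/f(p),(v-p['cy'])/f(p),1]); return np.array(p['origin']),d/np.linalg.norm(d)
def onz(p,uv,z):
    o,d=ray(p,*uv); return o+d*(z-o[2])/d[2]
def tri(rays):
    A=np.zeros((3,3));b=np.zeros(3)
    for o,d in rays:
        M=np.eye(3)-np.outer(d,d);A+=M;b+=M@o
    x=np.linalg.solve(A,b); return x,[np.linalg.norm((np.eye(3)-np.outer(d,d))@(x-o)) for o,d in rays]
def proj(p,X):
    c=rot(p['rotation']).T@(np.array(X)-p['origin']); return np.array([p['cx']+f(p)*c[0]/c[2],p['cy']+f(p)*c[1]/c[2]])
def blobs(mask,mn=20):
    n,l,s,c=cv2.connectedComponentsWithStats(mask.astype(np.uint8))
    return [(c[i],s[i],l==i) for i in range(1,n) if s[i,4]>=mn]
E
python3 - <<'E'
from h import *; import pickle
d=pickle.load(open("d0.pkl","rb"))
for n in d:
    p,im=d[n]; hsv=cv2.cvtColor(im,cv2.COLOR_BGR2HSV); H,S,V=[hsv[...,i].astype(int) for i in range(3)]
    print(n)
    for nm,m in dict(red=((H<4)|(H>176))&(S>200)&(V>120),grey=(S<45)&(V>95),black=(V<35),yellow=(H>15)&(H<30)&(S>130)&(V>140),green=(H>60)&(H<90)&(S>80),blue=(H>100)&(H<125)&(S>150)).items():
        for c,s,_ in blobs(m,6):
            x,y=c
            if (100<x<480 and 110<y<330): print(nm,np.round(c,1),s, np.round(onz(p,c,0)[:2]))
E
```

```text
top
red [290.3 244.5] [285 224  13  35 216] [472.  -8.]
red [282.5 297.7] [278 277  13  36 223] [338.  14.]
grey [380.2 213.8] [378 212   5   4   6] [ 548. -242.]
grey [359.6 242. ] [ 338  217   48   48 1539] [ 476. -186.]
grey [221.  247.9] [ 196  223   50   51 1748] [467. 170.]
grey [379.6 226.6] [376 222   8  10  16] [ 515. -239.]
grey [124.4 282.9] [121 280   8   7  46] [382. 415.]
black [176.9 151. ] [175 144   8  16  35] [726. 288.]
black [393.5 191.2] [389 186  10  11  60] [ 608. -280.]
black [470.1 194.4] [466 192   9   6  38] [ 596. -479.]
black [436.8 203. ] [433 202   8   3   9] [ 575. -391.]
black [219.3 246.8] [211 236  18  23 140] [470. 175.]
black [147.3 275.2] [135 262  18  31  83] [400. 358.]
black [110. 290.] [110 284   1  13  13] [365. 451.]
black [109.  316.5] [109 310   1  14  14] [299. 451.]
yellow [293.5 166. ] [291 164   5   4   8] [680. -20.]
yellow [286.8 169.2] [285 168   5   3   6] [672.  -2.]
yellow [236.5 225.8] [235 224   5   5  11] [523. 131.]
green [189.3 146.7] [172 130  35  34 946] [737. 255.]
blue [391.7 135.9] [381 125  23  22 389] [ 758. -283.]
s
[... 6108 characters left out ...]
1] [ 720. -175.]
yellow [114.4 315.6] [112 314   5   4   7] [ 658. -366.]
yellow [117.1 318.6] [112 314  11   9  27] [ 667. -361.]
yellow [190.5 320.2] [187 318   9   6  17] [ 718. -216.]
yellow [212.2 321.2] [211 320   3   3   6] [ 734. -173.]
yellow [147.  328.2] [140 322  14  14  57] [ 708. -306.]
yellow [200.  324.3] [198 323   5   4   6] [ 733. -199.]
yellow [138.1 328.6] [133 324  10  10  36] [ 703. -323.]
yellow [191.  325.9] [189 324   5   5  11] [ 731. -218.]
yellow [154.1 327.7] [153 326   3   5   7] [ 711. -292.]
yellow [208.6 329.2] [207 327   5   5   9] [ 749. -185.]
green [394.3 260.7] [ 375  242   41   38 1188] [719. 262.]
blue [163.3 299.6] [150 287  28  27 594] [ 653. -261.]
```

Run:
```python
import cv2,numpy as np
a=cv2.imread("pics/top0.png")[170:280,190:420]; b=cv2.imread("pics/scene0.png")[140:290,50:350]
a=cv2.resize(a,(690,330),interpolation=2); b=cv2.resize(b,(540,270),interpolation=2)
o=np.zeros((600,690,3),np.uint8); o[:330]=a; o[330:,:540]=b; cv2.imwrite("pics/c0.png",o)
```

```text
(no output)
```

View pics/c0.png

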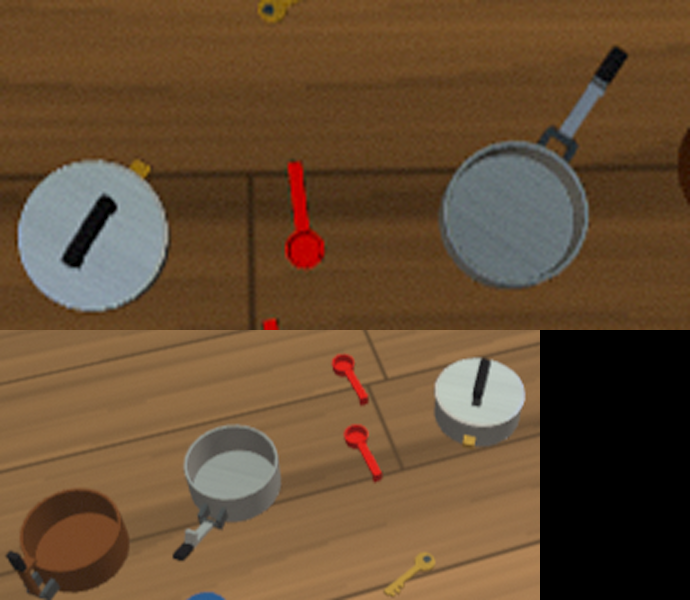

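Run:
```python
from h import *; import pickle
d=pickle.load(open("d0.pkl","rb")); t,im=d["top"]; s,_=d["scene"]
T=onz(t,(361.7,241.3),55); U=onz(t,(221,248),58); print("tiffin",T,"upper",U)
# scene rim centre (232,468) crop-> /1.8
print("tiffin scene55",onz(s,(50+231.5/1.8,140+(468-330)/1.8),55),"tri grip",tri([ray(t,393.5,191.2),ray(s,150.6,264.1)]))
print("tri rim",tri([ray(t,361.7,241.3),ray(s,50+231.5/1.8,140+(468-330)/1.8)]))
print("lid scene",onz(s,(316.3,175.5),58), "lug",tri([ray(t,236.5,225.8),ray(s,310.5,200.8)]))
print("handle",onz(t,(219.3,246.8),90))
b=np.argwhere(cv2.inRange(im,(0,0,0),(35,35,35))[230:265,205:235])[:,::-1]+[205,230]
P=np.array([onz(t,q,90)[:2] for q in b]);P=P-P.mean(0);v=np.linalg.svd(P)[2][0];print("upper yaw(mod pi)",np.arctan2(v[1],v[0]))
c=onz(t,(291,253),16);e=onz(t,(289,225),16);print("spoon",c,e,np.arctan2(*(e-c)[[1,0]]))
hsv=cv2.cvtColor(im,cv2.COLOR_BGR2HSV); m=((hsv[...,0]<4)|(hsv[...,0]>176))&(hsv[...,1]>200)&(hsv[...,2]>120); 
q=np.argwhere(m[220:262])[:,::-1]+[0,220]; P=np.array([onz(t,a,14)[:2] for a in q if 280<a[0]<302]); print(P.mean(0)); P=P-P.mean(0); v=np.linalg.svd(P)[2][0]; print(v)
G=tri([ray(t,393.5,191.2),ray(s,150.6,264.1)])[0]; print("clamp dir",np.arctan2(G[1]-T[1],G[0]-T[0]),np.linalg.norm((G-T)[:2]))
```

```text
tiffin [ 471.54488987 -183.59067589   55.        ] upper [460.53777977 163.40148916  58.        ]
tiffin scene55 [ 487.24666695 -183.43072628   55.        ] tri grip (array([ 595.45711591, -267.38779041,   59.99752973]), [np.float64(0.10808243230960722), np.float64(0.10808243230950214)])
tri rim (array([ 473.792981  , -184.33225125,   37.82668071]), [np.float64(1.6903307038018125), np.float64(1.6903307038017854)])
lid scene [469.57201579 163.36212915  58.        ] lug (array([519.41170904, 129.24432375,  31.25915248]), [np.float64(1.5842547743784443), np.float64(1.5842547743785567)])
handle [460.17148892 163.6042025   90.        ]
upper yaw(mod pi) 2.5875439195720484
spoon [449.18987762  -8.80700358  16.        ] [520.89645951  -4.9939956   16.        ] 0.053125111883261814
[471.00731776  -7.41552305]
[-0.99377871 -0.11137271]
clamp dir -0.5946160563372596 149.586751297219
```

Call:
{"fn": "arm_command", "kwargs": {
  "plan": [
    {"dx": -34,"dy": 38},
    {"dx": -34,"dy": 38},
    {"dx": -34,"dy": 38},
    {"dx": -34,"dy": 38},
    {"dx": -34,"dy": 38}
  ],
  "fingers": 0.5,
  "squeeze": 30
}}

```text
invalid input at $.plan[0]: expected keys dx, dy, dz, ax, ay, az
```

Call:
{"fn": "arm_command", "kwargs": {
  "plan": [
    {"dx": -34,"dy": 38},
    {"dx": -34,"dy": 38},
    {"dx": -34,"dy": 38},
    {"dx": -34,"dy": 38},
    {"dx": -34,"dy": 38}
  ]
}}

```text
invalid input at $.plan[0]: expected keys dx, dy, dz, ax, ay, az
```

Call:
{"fn": "arm_command", "kwargs": {
  "plan": [
    {"dx": -34,"dy": 38},
    {"dx": -34,"dy": 38},
    {"dz": 25,"az": -0.175},
    {"dz": 25,"az": -0.175},
    {}
  ]
}}

```text
invalid input at $.plan[0]: expected keys dx, dy, dz, ax, ay, az
```

```bash
cat > w.py <<'E'
import sys; from h import *; from cell import env,eyes; import pickle
def look(n):
    p=eyes.camera_params("wrist"); im=eyes.capture("wrist"); cv2.imwrite(f"pics/{n}.png",im); pickle.dump((p,im),open(n+".pkl","wb")); return p,im
def spoon(p,im,near,zc=16,zh=15):
    hsv=cv2.cvtColor(im,cv2.COLOR_BGR2HSV); m=((hsv[...,0]<5)|(hsv[...,0]>175))&(hsv[...,1]>180)&(hsv[...,2]>60)
    for c,s,mm in blobs(m,150):
        P=np.array([onz(p,q[::-1],14)[:2] for q in np.argwhere(mm)]); mu=P.mean(0); v=np.linalg.svd(P-mu,full_matrices=False)[2][0]
        a=(P-mu)@v
        if abs(a.max())<abs(a.min()): v=-v;a=-a
        mid=mu+v*(a.max()+a.min())/2; print("spoon blob",c.round(),s[4],"mid",mid.round(1),"len",round(float(np.ptp(a)),1),"yaw",round(float(np.arctan2(v[1],v[0])),3),"grip",(mid+10*v).round(1))
def st():
    s=env.get_state(); print("t",round(float(s['time']),2),"pos",np.round(s['position'],1),"rot",np.round(s['tcp_rot'],3),"F",np.round(s['ft_force'],1),"gap",round(float(s['finger_gap']),3)); return s
E
python3 - <<'E'
from w import *
st(); p,im=look("w1"); spoon(p,im,None)
E
```

```text
t 0.1 pos [141.3 505.1 230.2] rot [-3.141e+00  2.000e-03  1.298e+00] F [-0.4  1.  -0.1] gap 0.997
```

View pics/w1.png

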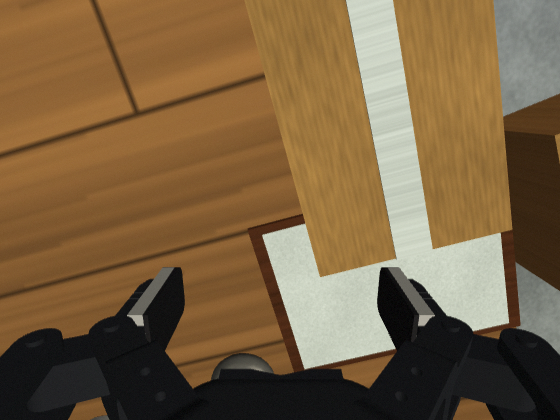

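The move calls were refused because every key must be given, so this picture shows only the start view, with the fingers at (160,310) and (400,310).

Call:
{"fn": "arm_command", "kwargs": {
  "plan": [
    {"dx": -34,"dy": 38,"dz": 0,"ax": 0,"ay": 0,"az": 0},
    {"dx": -34,"dy": 38,"dz": 0,"ax": 0,"ay": 0,"az": 0},
    {"dx": -34,"dy": 38,"dz": 0,"ax": 0,"ay": 0,"az": 0},
    {"dx": -34,"dy": 38,"dz": 0,"ax": 0,"ay": 0,"az": 0},
    {"dx": -34,"dy": 38,"dz": 0,"ax": 0,"ay": 0,"az": 0}
  ],
  "fingers": 0.5,
  "squeeze": 30
}}

```text
time: 0.78
position: [279.1, 289.2, 231.0]
tcp_rot: [3.141, 0.0, 1.298]
ft_force: [-0.1, 0.2, 0.9]
finger_gap: 0.5
```

Call:
{"fn": "arm_command", "kwargs": {
  "plan": [
    {"dx": -34,"dy": 38,"dz": 0,"ax": 0,"ay": 0,"az": 0},
    {"dx": -34,"dy": 38,"dz": 0,"ax": 0,"ay": 0,"az": 0},
    {"dx": -34,"dy": 38,"dz": 0,"ax": 0,"ay": 0,"az": 0},
    {"dx": -34,"dy": 38,"dz": 0,"ax": 0,"ay": 0,"az": 0},
    {"dx": -34,"dy": 38,"dz": 0,"ax": 0,"ay": 0,"az": 0}
  ]
}}

```text
time: 1.4
position: [416.3, 74.2, 231.1]
tcp_rot: [-3.142, -0.0, 1.298]
ft_force: [0.8, 1.4, -0.3]
finger_gap: 0.501
```

Call:
{"fn": "arm_command", "kwargs": {
  "plan": [
    {"dx": -34,"dy": 38,"dz": 0,"ax": 0,"ay": 0,"az": 0},
    {"dx": 0,"dy": 0,"dz": 10,"ax": 0,"ay": 0,"az": -0.175},
    {"dx": 0,"dy": 0,"dz": 10,"ax": 0,"ay": 0,"az": -0.175},
    {"dx": 0,"dy": 0,"dz": 0,"ax": 0,"ay": 0,"az": 0}
  ]
}}

```text
time: 1.9
position: [442.5, 32.6, 210.0]
tcp_rot: [-3.139, -0.0, 1.645]
ft_force: [0.4, 0.7, 0.3]
finger_gap: 0.498
```

Run:
```python
from w import *
s=st(); p,im=look("w2"); spoon(p,im,None)
R0=rot(s['tcp_rot']); print("tcp proj",proj(p,s['position']).round(), "tool x,y",R0[:,0].round(3),R0[:,1].round(3))
```

```text
t 1.9 pos [442.5  32.6 210. ] rot [-3.139 -0.     1.645] F [0.4 0.7 0.3] gap 0.498
spoon blob [270.  70.] 1866 mid [344.4  17.2] len 91.2 yaw 0.123 grip [354.3  18.4]
spoon blob [242. 204.] 1382 mid [477.   -4.8] len 91.7 yaw 0.098 grip [486.9  -3.8]
tcp proj [279. 274.] tool x,y [-0.075  0.997  0.   ] [ 0.997  0.075 -0.003]
```

View pics/w2.png

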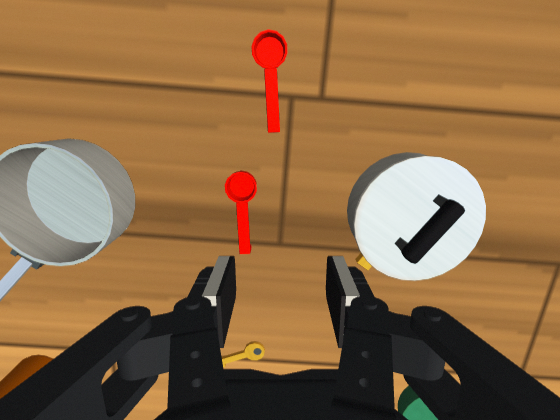

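The two red spoons are at (270,70) and (242,204) in the image. The lower one is the far spoon, with its mid at (477,-5) and yaw 0.098. The lid is at (418,215) and the tiffin rim at (65,200). Next I go over the spoon's grip point.

Call:
{"fn": "arm_command", "kwargs": {
  "plan": [
    {"dx": -20,"dy": 21,"dz": 0,"ax": 0,"ay": 0,"az": -0.024},
    {"dx": -20,"dy": 21,"dz": 40,"ax": 0,"ay": 0,"az": 0},
    {"dx": 0,"dy": 0,"dz": 50,"ax": 0,"ay": 0,"az": 0},
    {"dx": 0,"dy": 0,"dz": 50,"ax": 0,"ay": 0,"az": 0},
    {"dx": 0,"dy": 0,"dz": 0,"ax": 0,"ay": 0,"az": 0}
  ],
  "fingers": 0.5
}}

```text
time: 2.58
position: [483.8, -2.4, 66.6]
tcp_rot: [-3.131, -0.003, 1.67]
ft_force: [-0.7, -0.5, -0.3]
finger_gap: 0.501
```

Run:
```python
from w import *
s=st(); p,im=look("w3"); spoon(p,im,None)
p,im=pickle.load(open("w2.pkl","rb"))
hsv=cv2.cvtColor(im,cv2.COLOR_BGR2HSV)
m=(hsv[...,1]<60)&(hsv[...,2]>80)
for c,sz,mm in blobs(m,500):
    cs,_=cv2.findContours(mm.astype(np.uint8),cv2.RETR_EXTERNAL,cv2.CHAIN_APPROX_NONE); h=cv2.convexHull(max(cs,key=len))
    print(c.round(),sz)
def circ(P):
    A=np.c_[2*P,np.ones(len(P))]; x=np.linalg.lstsq(A,(P**2).sum(1),rcond=None)[0]; return x[:2],np.sqrt(x[2]+x[:2]@x[:2])
# bright lid
lid=(hsv[...,1]<40)&(hsv[...,2]>190)
for c,sz,mm in blobs(lid,500): print("bright",c.round(),sz)
mm=max(blobs(lid,500),key=lambda b:b[1][4] if b[0][0]>300 else 0)[2]
cs,_=cv2.findContours(mm.astype(np.uint8),cv2.RETR_EXTERNAL,cv2.CHAIN_APPROX_NONE);P=np.array([onz(p,q,58)[:2] for q in max(cs,key=len)[:,0]])
print("lid",circ(P))
Y=(hsv[...,0]>15)&(hsv[...,0]<30)&(hsv[...,1]>180)&(hsv[...,2]>170); 
for c,sz,_ in blobs(Y[230:290,340:400],5): print("lug",c+[340,230],sz[4],onz(p,c+[340,230],29))
bk=(hsv[...,2]<50); bk[:, :380]=0; bk[:180]=0; bk[280:]=0
for c,sz,mm in blobs(bk,100):
    P=np.array([onz(p,q[::-1],90)[:2] for q in np.argwhere(mm)]); mu=P.mean(0); v=np.linalg.svd(P-mu,full_matrices=False)[2][0]; print("bar",c,sz,mu,np.arctan2(v[1],v[0]))
```

```text
t 2.58 pos [483.8  -2.4  66.6] rot [-3.131e+00 -3.000e-03  1.670e+00] F [-0.7 -0.5 -0.3] gap 0.501
spoon blob [341.  40.] 1925 mid [371.3  20. ] len 39.3 yaw 0.104 grip [381.2  21.1]
spoon blob [275. 206.] 4015 mid [477.9  -5.1] len 91.6 yaw 0.102 grip [487.8  -4.1]
[ 60. 204.] [    0   139   135   162 14715]
[415. 213.] [  352   153   134   128 11884]
[215. 280.] [202 256  27  50 579]
[346. 280.] [333 256  27  50 564]
bright [ 67. 207.] [  27  150   86  115 3864]
bright [418. 216.] [  355   156   131   124 10819]
lid (array([458.21142459, 165.21554496]), np.float64(60.41200699897016))
lug [364.         263.35416667] 96 [518.29099695 128.77123163  29.        ]
bar [431.20710784 229.79105392] [ 395  195   69   68 1632] [455.31383545 161.40749998] -0.5571466689031551
```

Call:
{"fn": "arm_command", "kwargs": {
  "plan": [
    {"dx": -1,"dy": 2,"dz": 25,"ax": 0,"ay": 0,"az": 0},
    {"dx": 0,"dy": 0,"dz": 12,"ax": 0,"ay": 0,"az": 0},
    {"dx": 0,"dy": 0,"dz": 0,"ax": 0,"ay": 0,"az": 0}
  ]
}}

```text
time: 3.0
position: [491.4, -4.1, 35.5]
tcp_rot: [3.14, 0.0, 1.672]
ft_force: [-0.4, 0.2, 1.0]
finger_gap: 0.499
```

Call:
{"fn": "arm_command", "kwargs": {
  "plan": [
    {"dx": 0,"dy": -3.5,"dz": 15,"ax": 0,"ay": 0,"az": 0},
    {"dx": 0,"dy": 0,"dz": 12,"ax": 0,"ay": 0,"az": 0},
    {"dx": 0,"dy": 0,"dz": 3,"ax": 0,"ay": 0,"az": 0},
    {"dx": 0,"dy": 0,"dz": 0,"ax": 0,"ay": 0,"az": 0},
    {"dx": 0,"dy": 0,"dz": 0,"ax": 0,"ay": 0,"az": 0}
  ]
}}

```text
time: 3.62
position: [487.6, -4.5, 4.6]
tcp_rot: [3.141, 0.0, 1.672]
ft_force: [-0.2, 0.7, 0.2]
finger_gap: 0.503
```

Call:
{"fn": "arm_command", "kwargs": {
  "plan": [
    {"dx": 0,"dy": 0,"dz": 0,"ax": 0,"ay": 0,"az": 0},
    {"dx": 0,"dy": 0,"dz": 0,"ax": 0,"ay": 0,"az": 0},
    {"dx": 0,"dy": 0,"dz": 0,"ax": 0,"ay": 0,"az": 0},
    {"dx": 0,"dy": 0,"dz": 0,"ax": 0,"ay": 0,"az": 0}
  ],
  "fingers": 0,
  "squeeze": 30
}}

```text
time: 4.12
position: [487.7, -4.5, 4.8]
tcp_rot: [3.141, 0.0, 1.672]
ft_force: [-0.4, 0.6, 1.9]
finger_gap: 0.127
```

Call:
{"fn": "arm_command", "kwargs": {
  "plan": [
    {"dx": 0,"dy": 0,"dz": -30,"ax": 0,"ay": 0,"az": 0},
    {"dx": 0,"dy": 0,"dz": -50,"ax": 0,"ay": 0,"az": 0},
    {"dx": -30,"dy": -6,"dz": -50,"ax": 0,"ay": 0,"az": 0},
    {"dx": -40,"dy": -7,"dz": -30,"ax": 0,"ay": 0,"az": 0},
    {"dx": -30,"dy": -7,"dz": 0,"ax": 0,"ay": 0,"az": 0}
  ]
}}

```text
time: 4.75
position: [479.4, -107.9, 167.9]
tcp_rot: [3.135, 0.003, 1.672]
ft_force: [0.6, -1.0, -1.0]
finger_gap: 0.13
```

Call:
{"fn": "arm_command", "kwargs": {
  "plan": [
    {"dx": 0,"dy": 0,"dz": 0,"ax": 0,"ay": 0,"az": 0},
    {"dx": 0,"dy": 0,"dz": 0,"ax": 0,"ay": 0,"az": 0}
  ]
}}

```text
time: 5.0
position: [477.0, -105.4, 163.6]
tcp_rot: [-3.14, -0.001, 1.672]
ft_force: [-1.0, -0.9, -0.8]
finger_gap: 0.126
```

Run:
```python
from w import *
st(); p,im=look("w4"); print(proj(p,[471.5,-183.6,55]))
```

```text
t 5.0 pos [ 477.  -105.4  163.6] rot [-3.140e+00 -1.000e-03  1.672e+00] F [-1.  -0.9 -0.8] gap 0.126
[179.51807123 191.9872528 ]
```

View pics/w4.png

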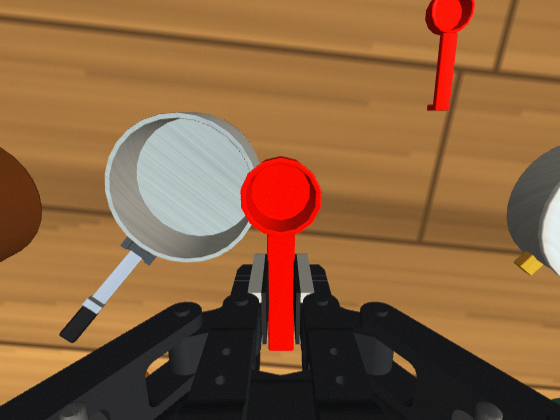

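The spoon is held straight at (281,260). The tiffin rim is centred near (180,190), and the lever runs from (140,250) to its grip at (75,325). I'll fit the rim at z=55 using only its silhouette side, away from the camera nadir.

```bash
cat > fit.py <<'E'
from h import *
from scipy.optimize import least_squares
def rim(p,mask,guess,z,r,tol=12):
    """outer-silhouette circle of known radius at height z, on the side away from the camera"""
    cs,_=cv2.findContours(mask.astype(np.uint8),cv2.RETR_EXTERNAL,cv2.CHAIN_APPROX_NONE)
    c=np.vstack([k[:,0] for k in cs if len(k)>30]); h,w=mask.shape
    c=c[(c[:,0]>2)&(c[:,0]<w-3)&(c[:,1]>2)&(c[:,1]<h-3)]
    P=np.array([onz(p,q,z)[:2] for q in c]); x=np.array(guess,float)[:2]; o=np.array(p['origin'])[:2]
    for _ in range(4):
        away=(x-o)/np.linalg.norm(x-o); d=P-x; rr=np.linalg.norm(d,axis=1)
        k=(d@away/rr>-0.3)&(abs(rr-r)<tol)
        q=P[k]; s=least_squares(lambda y:np.hypot(*(q-y).T)-r,x,loss='soft_l1',f_scale=1.0); x=s.x; tol=max(4,tol*.7)
    res=np.hypot(*(q-x).T)-r
    a=np.arctan2(*(q-x).T[::-1]); print("rim",x.round(1),"n",len(q),"med",np.median(res).round(2),"mad",np.median(abs(res)).round(2),"arc span",round(float(np.ptp(np.unwrap(np.sort(a)))),2)); return x
def ax_of(p,mask,z):
    P=np.array([onz(p,q[::-1],z)[:2] for q in np.argwhere(mask)]); mu=P.mean(0); v=np.linalg.svd(P-mu,full_matrices=False)[2][0]; return mu,np.arctan2(v[1],v[0])
E
python3 - <<'E'
from fit import *; import pickle
p,im=pickle.load(open("w4.pkl","rb")); hsv=cv2.cvtColor(im,cv2.COLOR_BGR2HSV)
g=(hsv[...,1]<70)&(hsv[...,2]>75); g[:,262:]=0
T=rim(p,g,(471.5,-183.6),55,60)
print(proj(p,[*T,55]))
# inner radius check w2 too
p2,im2=pickle.load(open("w2.pkl","rb")); h2=cv2.cvtColor(im2,cv2.COLOR_BGR2HSV); rim(p2,((h2[...,1]<70)&(h2[...,2]>75))&(np.arange(560)<200),T,55,60)
l=(h2[...,1]<60)&(h2[...,2]>120)&(np.arange(560)>300)&(np.arange(420)[:,None]<283); rim(p2,l,(460,164),58,62)
# clamp grip: black pixels
b=(hsv[...,2]<60); b[:, 115:]=0; b[:285]=0;b[345:]=0
for c,s,mm in blobs(b,60):
    o,d=ray(p,*c); print("grip",c,s[4]);
    for z in (55,60,65):
        X=onz(p,c,z); print(z,X,np.arctan2(X[1]-T[1],X[0]-T[0]),np.hypot(*(X[:2]-T)))
d=pickle.load(open("d0.pkl","rb")); c=max(blobs(b,60),key=lambda q:q[1][4])[0]
X,e=tri([ray(p,*c),ray(d["top"][0],393.5,191.2),ray(d["scene"][0],150.6,264.1)]); print("tri",X,e,np.arctan2(X[1]-T[1],X[0]-T[0]),np.hypot(*(X[:2]-T)))
# bar between hinge and grip: bright blue-ish
E
```

```text
rim [ 470.4 -181. ] n 225 med -0.39 mad 0.51 arc span 3.72
[182.87007436 190.98663234]
rim [ 470.9 -181.7] n 111 med -0.71 mad 0.97 arc span 3.72
rim [457.4 163.7] n 209 med -0.38 mad 0.6 arc span 3.73
grip [ 77.42766296 324.44356121] 629
55 [ 600.6763192  -271.36951266   55.        ] -0.6064750941462596 158.50241232258549
60 [ 596.72306065 -268.19706206   60.        ] -0.6041718418864755 153.44635945935428
65 [ 592.76980209 -265.02461146   65.        ] -0.6017116478610636 148.39117609390982
tri [ 595.69775907 -267.37241831   60.82456442] [np.float64(0.3369966579408853), np.float64(0.41908200745183105), np.float64(0.29674091520612667)] -0.6035394698947438 152.13413030633646
```

Call:
{"fn": "arm_command", "kwargs": {
  "plan": [
    {"dx": -25,"dy": -2,"dz": 0,"ax": 0,"ay": 0,"az": 0},
    {"dx": -25,"dy": -2,"dz": 0,"ax": 0,"ay": 0,"az": 0},
    {"dx": -25,"dy": 0,"dz": 25,"ax": 0,"ay": 0,"az": 0},
    {"dx": 0,"dy": 0,"dz": 40,"ax": 0,"ay": 0,"az": 0},
    {"dx": 0,"dy": 0,"dz": 20,"ax": 0,"ay": 0,"az": 0}
  ]
}}

```text
time: 5.68
position: [479.5, -179.2, 76.1]
tcp_rot: [-3.138, -0.003, 1.673]
ft_force: [0.4, 0.1, -1.2]
finger_gap: 0.128
```

Call:
{"fn": "arm_command", "kwargs": {
  "plan": [
    {"dx": 0,"dy": 0,"dz": 0,"ax": 0,"ay": 0,"az": 0},
    {"dx": 0,"dy": 0,"dz": 0,"ax": 0,"ay": 0,"az": 0}
  ]
}}

```text
time: 5.92
position: [481.6, -180.5, 80.0]
tcp_rot: [3.141, 0.0, 1.673]
ft_force: [0.9, 0.2, -0.9]
finger_gap: 0.122
```

Call:
{"fn": "arm_command", "kwargs": {
  "plan": [
    {"dx": 0,"dy": -1,"dz": 25,"ax": 0,"ay": 0,"az": 0},
    {"dx": 0,"dy": 0,"dz": 25,"ax": 0,"ay": 0,"az": 0},
    {"dx": 0,"dy": 0,"dz": 15,"ax": 0,"ay": 0,"az": 0},
    {"dx": 0,"dy": 0,"dz": 5,"ax": 0,"ay": 0,"az": 0},
    {"dx": 0,"dy": 0,"dz": 0,"ax": 0,"ay": 0,"az": 0}
  ]
}}

```text
time: 6.55
position: [480.5, -181.2, 9.9]
tcp_rot: [3.141, 0.0, 1.672]
ft_force: [-0.1, 0.1, 0.7]
finger_gap: 0.127
```

Call:
{"fn": "arm_command", "kwargs": {
  "plan": [
    {"dx": 0,"dy": 0,"dz": 0,"ax": 0,"ay": 0,"az": 0},
    {"dx": 0,"dy": 0,"dz": 0,"ax": 0,"ay": 0,"az": 0}
  ]
}}

```text
time: 6.8
position: [480.8, -181.5, 10.3]
tcp_rot: [3.14, 0.001, 1.672]
ft_force: [0.4, 0.2, -0.4]
finger_gap: 0.129
```

Next I release the spoon and rise.

Call:
{"fn": "arm_command", "kwargs": {
  "plan": [
    {"dx": 0,"dy": 0,"dz": 1,"ax": 0,"ay": 0,"az": 0},
    {"dx": 0,"dy": 0,"dz": 0,"ax": 0,"ay": 0,"az": 0},
    {"dx": 0,"dy": 0,"dz": 0,"ax": 0,"ay": 0,"az": 0}
  ],
  "fingers": 0.38
}}

```text
time: 7.18
position: [480.1, -181.1, 8.4]
tcp_rot: [3.142, 0.0, 1.672]
ft_force: [-0.0, -0.1, -0.4]
finger_gap: 0.375
```

Call:
{"fn": "arm_command", "kwargs": {
  "plan": [
    {"dx": 0,"dy": 0,"dz": -15,"ax": 0,"ay": 0,"az": 0},
    {"dx": 0,"dy": 0,"dz": -30,"ax": 0,"ay": 0,"az": 0},
    {"dx": 0,"dy": 0,"dz": -50,"ax": 0,"ay": 0,"az": 0},
    {"dx": 20,"dy": 0,"dz": -50,"ax": 0,"ay": 0,"az": 0},
    {"dx": 40,"dy": 0,"dz": -30,"ax": 0,"ay": 0,"az": 0}
  ]
}}

```text
time: 7.8
position: [475.4, -122.3, 187.9]
tcp_rot: [3.136, 0.003, 1.669]
ft_force: [1.0, 0.1, 0.5]
finger_gap: 0.38
```

Call:
{"fn": "arm_command", "kwargs": {
  "plan": [
    {"dx": 20,"dy": 0,"dz": 0,"ax": 0,"ay": 0,"az": 0.188},
    {"dx": 0,"dy": 0,"dz": 0,"ax": 0,"ay": 0,"az": 0.188},
    {"dx": 0,"dy": 0,"dz": 0,"ax": 0,"ay": 0,"az": 0.188},
    {"dx": 0,"dy": 0,"dz": 0,"ax": 0,"ay": 0,"az": 0.128},
    {"dx": 0,"dy": 0,"dz": 0,"ax": 0,"ay": 0,"az": 0}
  ]
}}

```text
time: 8.43
position: [472.2, -101.5, 184.5]
tcp_rot: [3.14, -0.0, 0.983]
ft_force: [0.1, -0.6, 0.6]
finger_gap: 0.381
```

Run:
```python
from w import *; from fit import *
s=st(); p,im=look("w5"); print(s['q'].round(2)); spoon(p,im,None); hsv=cv2.cvtColor(im,cv2.COLOR_BGR2HSV)
g=(hsv[...,1]<70)&(hsv[...,2]>75)
print(proj(p,[470.6,-181.5,55])); rim(p,g,(470.6,-181.5),55,60)
```

```text
t 8.43 pos [ 472.2 -101.5  184.5] rot [ 3.14  -0.     0.983] F [ 0.1 -0.6  0.6] gap 0.381
[-0.35 -0.07 -0.11  1.53  0.    0.24]
spoon blob [336.  16.] 662 mid [371.7  19.5] len 36.8 yaw -2.985 grip [361.8  17.9]
spoon blob [202. 221.] 1495 mid [ 465.6 -182.7] len 80.9 yaw 0.093 grip [ 475.6 -181.7]
[204.08582148 248.25719963]
rim [ 470.7 -180.4] n 177 med -0.72 mad 0.79 arc span 3.74
```

View pics/w5.png

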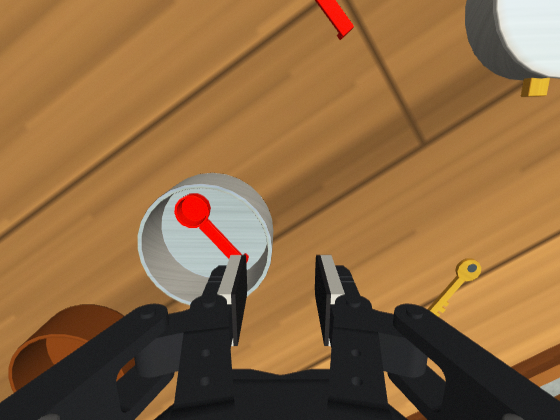

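The spoon lies flat inside the pan, seen at (202,221), and the fingers are clear of it. Next I move to look down on the upper tier.

Call:
{"fn": "arm_command", "kwargs": {
  "plan": [
    {"dx": 43,"dy": -25,"dz": 0,"ax": 0,"ay": 0,"az": -0.035},
    {"dx": 43,"dy": -26,"dz": 0,"ax": 0,"ay": 0,"az": 0},
    {"dx": 43,"dy": -26,"dz": 0,"ax": 0,"ay": 0,"az": 0},
    {"dx": 43,"dy": -25,"dz": 0,"ax": 0,"ay": 0,"az": 0},
    {"dx": 41,"dy": -25,"dz": 0,"ax": 0,"ay": 0,"az": 0}
  ],
  "fingers": 0.6
}}

```text
time: 9.1
position: [477.9, 148.0, 183.9]
tcp_rot: [3.141, -0.001, 1.019]
ft_force: [0.2, -0.6, 0.4]
finger_gap: 0.602
```

Call:
{"fn": "arm_command", "kwargs": {
  "plan": [
    {"dx": 0,"dy": 0,"dz": 0,"ax": 0,"ay": 0,"az": 0},
    {"dx": 0,"dy": 0,"dz": 0,"ax": 0,"ay": 0,"az": 0},
    {"dx": 0,"dy": 0,"dz": 0,"ax": 0,"ay": 0,"az": 0}
  ]
}}

```text
time: 9.48
position: [478.0, 145.2, 183.4]
tcp_rot: [3.141, 0.0, 1.015]
ft_force: [-0.2, -1.1, -0.4]
finger_gap: 0.6
```

Run:
```python
from w import *; from fit import *
s=st(); p,im=look("w6"); hsv=cv2.cvtColor(im,cv2.COLOR_BGR2HSV); print(proj(p,[459,164,58]),proj(p,[518,129,25]))
g=(hsv[...,1]<60)&(hsv[...,2]>120)&(np.arange(420)[:,None]<300); U=rim(p,g,(459,164),58,62)
b=(hsv[...,2]<60)
for c,sz,mm in blobs(b,200):
    if c[1]<280: mu,a=ax_of(p,mm,90); print("bar",c.round(),sz,mu.round(1),round(a,3))
Y=(hsv[...,0]>15)&(hsv[...,0]<32)&(hsv[...,1]>190)&(hsv[...,2]>170)
for c,sz,_ in blobs(Y,60): X=onz(p,c,29); print("lug?",c.round(),sz[4],X.round(1),np.arctan2(X[1]-U[1],X[0]-U[0]).round(3),np.hypot(*(X[:2]-U)))
```

```text
t 9.47 pos [478.  145.2 183.4] rot [3.141 0.    1.015] F [-0.2 -1.1 -0.4] gap 0.6
[287.50699675 171.98747455] [287.82947914 235.85753197]
rim [456.7 167.3] n 252 med -0.4 mad 0.52 arc span 3.74
bar [291. 175.] [ 282  133   19   86 1561] [457.  167.2] -0.557
lug? [270. 367.] 125 [636.6  34.1  29. ] -0.637 223.86821768886074
```

View pics/w6.png

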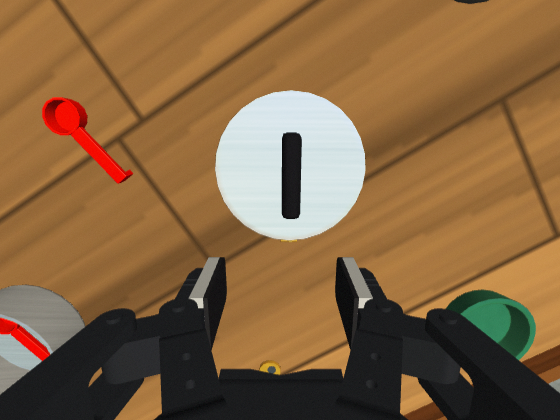

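The lid is at (290,165) with the handle bar vertical at (291,175), and both fits agree on (457,167) with yaw -0.557. The lug shows at the lid's lower edge, so the orientation is right. Next I go over the handle.

Call:
{"fn": "arm_command", "kwargs": {
  "plan": [
    {"dx": 4,"dy": -15,"dz": 0,"ax": 0,"ay": 0,"az": 0},
    {"dx": 3.5,"dy": -14.5,"dz": 30,"ax": 0,"ay": 0,"az": 0},
    {"dx": 0,"dy": 0,"dz": 35,"ax": 0,"ay": 0,"az": 0},
    {"dx": 0,"dy": 0,"dz": 20,"ax": 0,"ay": 0,"az": 0},
    {"dx": 0,"dy": 0,"dz": 0,"ax": 0,"ay": 0,"az": 0}
  ]
}}

```text
time: 10.15
position: [454.3, 168.0, 96.3]
tcp_rot: [-3.138, 0.003, 1.016]
ft_force: [0.9, -0.4, -0.2]
finger_gap: 0.603
```

Call:
{"fn": "arm_command", "kwargs": {
  "plan": [
    {"dx": 0,"dy": 0,"dz": 0,"ax": 0,"ay": 0,"az": 0},
    {"dx": 0,"dy": 0,"dz": 0,"ax": 0,"ay": 0,"az": 0}
  ]
}}

```text
time: 10.4
position: [457.7, 168.5, 100.0]
tcp_rot: [3.14, -0.002, 1.016]
ft_force: [-0.4, -0.3, -0.8]
finger_gap: 0.6
```

Run:
```python
from w import *; from fit import *
s=st(); p,im=look("w7"); hsv=cv2.cvtColor(im,cv2.COLOR_BGR2HSV)
g=(hsv[...,1]<60)&(hsv[...,2]>120); U=rim(p,g,(457,167),58,62); print(proj(p,[*U,58]))
```

```text
t 10.4 pos [457.7 168.5 100. ] rot [ 3.140e+00 -2.000e-03  1.016e+00] F [-0.4 -0.3 -0.8] gap 0.6
rim [456.1 168.1] n 314 med -0.98 mad 1.3 arc span 3.74
[277.9979932  238.89426705]
```

Call:
{"fn": "arm_command", "kwargs": {
  "plan": [
    {"dx": 0,"dy": 0,"dz": 20,"ax": 0,"ay": 0,"az": 0},
    {"dx": 0,"dy": 0,"dz": 12,"ax": 0,"ay": 0,"az": 0},
    {"dx": 0,"dy": 0,"dz": 4,"ax": 0,"ay": 0,"az": 0},
    {"dx": 0,"dy": 0,"dz": 0,"ax": 0,"ay": 0,"az": 0},
    {"dx": 0,"dy": 0,"dz": 0,"ax": 0,"ay": 0,"az": 0}
  ]
}}

```text
time: 11.08
position: [457.2, 168.4, 63.0]
tcp_rot: [3.141, -0.001, 1.016]
ft_force: [-0.5, 0.3, -0.1]
finger_gap: 0.599
```

Call:
{"fn": "arm_command", "kwargs": {
  "plan": [
    {"dx": 0,"dy": 0,"dz": 0,"ax": 0,"ay": 0,"az": 0},
    {"dx": 0,"dy": 0,"dz": 0,"ax": 0,"ay": 0,"az": 0},
    {"dx": 0,"dy": 0,"dz": 0,"ax": 0,"ay": 0,"az": 0},
    {"dx": 0,"dy": 0,"dz": 0,"ax": 0,"ay": 0,"az": 0}
  ],
  "fingers": 0,
  "squeeze": 90
}}

```text
time: 11.58
position: [456.8, 168.1, 62.6]
tcp_rot: [3.141, 0.0, 1.016]
ft_force: [-1.0, -1.2, 2.1]
finger_gap: 0.15
```

Call:
{"fn": "arm_command", "kwargs": {
  "plan": [
    {"dx": 0,"dy": 0,"dz": -10,"ax": 0,"ay": 0,"az": 0},
    {"dx": 0,"dy": 0,"dz": -20,"ax": 0,"ay": 0,"az": 0},
    {"dx": 0,"dy": 0,"dz": -30,"ax": 0,"ay": 0,"az": 0},
    {"dx": 0,"dy": 0,"dz": -30,"ax": 0,"ay": 0,"az": 0},
    {"dx": 0,"dy": 0,"dz": -10,"ax": 0,"ay": 0,"az": 0}
  ]
}}

```text
time: 12.2
position: [457.7, 168.7, 164.4]
tcp_rot: [3.139, -0.002, 1.017]
ft_force: [-0.0, 0.5, -3.4]
finger_gap: 0.14
```

Call:
{"fn": "arm_command", "kwargs": {
  "plan": [
    {"dx": 0,"dy": 0,"dz": 0,"ax": 0,"ay": 0,"az": 0},
    {"dx": 0,"dy": 0,"dz": 0,"ax": 0,"ay": 0,"az": 0}
  ]
}}

```text
time: 12.45
position: [455.7, 168.1, 160.6]
tcp_rot: [-3.139, 0.002, 1.017]
ft_force: [0.3, 0.3, -3.3]
finger_gap: 0.147
```

Run:
```python
from w import *; from fit import *
s=st(); p,im=look("w8"); hsv=cv2.cvtColor(im,cv2.COLOR_BGR2HSV); P=s['position']
print(proj(p,P)); z=P[2]-64+58
g=(hsv[...,1]<60)&(hsv[...,2]>120); U=rim(p,g,P,z,62)
Y=(hsv[...,0]>15)&(hsv[...,0]<32)&(hsv[...,1]>190)&(hsv[...,2]>170)
R0=rot(s['tcp_rot']); print("lid centre in tool", (R0.T@(np.array([*U,P[2]])-P)).round(1))
```

```text
t 12.45 pos [455.7 168.1 160.6] rot [-3.139e+00  2.000e-03  1.017e+00] F [ 0.3  0.3 -3.3] gap 0.147
[280.26572085 274.35502577]
rim [453.1 169.6] n 233 med -1.4 mad 1.83 arc span 3.77
lid centre in tool [-0.1 -2.9  0. ]
```

View pics/w8.png

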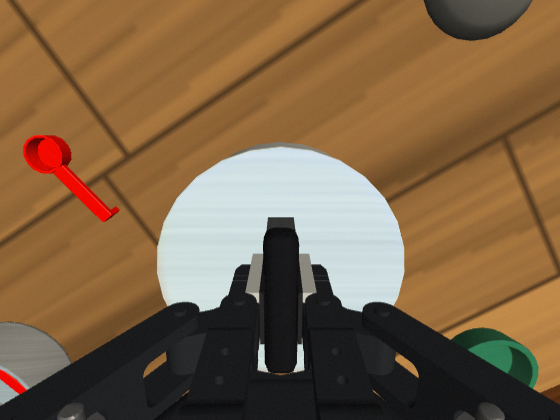

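The upper tier is held upright by its bar, which runs from (281,220) to (281,373), and the lid's widest points are at x=157 and x=404. I'll tighten the estimate of how far the lid sits from the hand.

Run:
```python
from fit import *; import pickle
p,im=pickle.load(open("w8.pkl","rb")); hsv=cv2.cvtColor(im,cv2.COLOR_BGR2HSV)
P=np.array([455.7,168.1,160.6]);R0=rot([-3.139,.002,1.017])
m=((hsv[...,2]>200)&(hsv[...,1]<50)).astype(np.uint8); print(m[258].nonzero()[0][[0,-1]], m[:,240].nonzero()[0][:3], hsv[138:156,300,2])
c=max(cv2.findContours(m,0,1)[0],key=len)[:,0]; c=c[c[:,1]<285]; 
z=P[2]-62.6+58
Q=np.array([onz(p,q,z)[:2] for q in c]); r=np.hypot(*(Q-[454,169]).T); Q=Q[abs(r-61)<5]
s=least_squares(lambda y:np.hypot(*(Q-y[:2]).T)-y[2],[454,169,61],loss='soft_l1'); print(s.x,len(Q))
for x in (s.x[:2],): print("tool",(R0.T@(np.array([*x,P[2]])-P)).round(1))
s=least_squares(lambda y:np.hypot(*(Q-y[:2]).T)-62,[454,169],loss='soft_l1'); print("r62 tool",(R0.T@(np.array([*s.x,P[2]])-P)).round(1))
for v in (228,373): X=onz(p,(281,v),P[2]-62.6+90); print("bar end tool",(R0.T@(X-P)).round(1))
p,im=pickle.load(open("w5.pkl","rb")); hsv=cv2.cvtColor(im,cv2.COLOR_BGR2HSV); R5=rot([3.14,0,.983])
g=(hsv[...,1]<70)&(hsv[...,2]>75); rim(p,g,(470.6,-181.5),55,60); rim(p,g,(470.6,-181.5),55,59.3)
```

```text
[158 403] [154 155 156] [149 151 154 157 156 158 133 129 130 128 153 205 227 235 236 237 237 236]
[456.40008992 167.77443304  59.72054341] 384
tool [ 0.1  0.8 -0. ]
r62 tool [ 0.1  3.5 -0. ]
bar end tool [  0.3 -33.4 -27.3]
bar end tool [  0.3  31.8 -27.5]
rim [ 470.7 -180.4] n 177 med -0.72 mad 0.79 arc span 3.74
rim [ 471.1 -181.2] n 177 med -0.2 mad 0.38 arc span 3.75
```

Call:
{"fn": "arm_command", "kwargs": {
  "plan": [
    {"dx": -16,"dy": 11,"dz": -10,"ax": 0,"ay": 0,"az": 0},
    {"dx": -30,"dy": 20.5,"dz": -10,"ax": 0,"ay": 0,"az": 0},
    {"dx": -40,"dy": 27.3,"dz": 0,"ax": 0,"ay": 0,"az": 0},
    {"dx": -40,"dy": 27.3,"dz": 0,"ax": 0,"ay": 0,"az": 0},
    {"dx": -40,"dy": 27.3,"dz": 0,"ax": 0,"ay": 0,"az": 0}
  ]
}}

```text
time: 13.12
position: [465.0, -33.8, 180.9]
tcp_rot: [-3.14, 0.001, 1.017]
ft_force: [1.0, 0.3, -2.9]
finger_gap: 0.147
```

Call:
{"fn": "arm_command", "kwargs": {
  "plan": [
    {"dx": -40,"dy": 27.3,"dz": 0,"ax": 0,"ay": 0,"az": 0},
    {"dx": -40,"dy": 27.3,"dz": 0,"ax": 0,"ay": 0,"az": 0},
    {"dx": -28,"dy": 19,"dz": 0,"ax": 0,"ay": 0,"az": 0},
    {"dx": -15,"dy": 10,"dz": 0,"ax": 0,"ay": 0,"az": 0},
    {"dx": 0,"dy": 0,"dz": 0,"ax": 0,"ay": 0,"az": 0.049}
  ]
}}

```text
time: 13.75
position: [471.6, -181.8, 181.2]
tcp_rot: [-3.139, -0.0, 0.964]
ft_force: [0.3, -0.0, -3.7]
finger_gap: 0.148
```

Call:
{"fn": "arm_command", "kwargs": {
  "plan": [
    {"dx": 0,"dy": 0,"dz": 0,"ax": 0,"ay": 0,"az": 0},
    {"dx": 0,"dy": 0,"dz": 0,"ax": 0,"ay": 0,"az": 0},
    {"dx": 0,"dy": 0,"dz": 0,"ax": 0,"ay": 0,"az": 0}
  ]
}}

```text
time: 14.12
position: [472.1, -180.5, 182.2]
tcp_rot: [-3.141, -0.0, 0.969]
ft_force: [-0.4, 0.2, -3.3]
finger_gap: 0.148
```

Run:
```python
from w import *
s=st(); R0=rot(s['tcp_rot']); print("to target", (R0.T@(np.array([471,-181.5,s['position'][2]])-s['position'])).round(1))
```

```text
t 14.12 pos [ 472.1 -180.5  182.2] rot [-3.141 -0.     0.969] F [-0.4  0.2 -3.3] gap 0.148
to target [-1.4 -0.3  0. ]
```

Call:
{"fn": "arm_command", "kwargs": {
  "plan": [
    {"dx": -1,"dy": 0,"dz": 15,"ax": 0,"ay": 0,"az": 0},
    {"dx": 0,"dy": 0,"dz": 22,"ax": 0,"ay": 0,"az": 0},
    {"dx": 0,"dy": 0,"dz": 15,"ax": 0,"ay": 0,"az": 0},
    {"dx": 0,"dy": 0,"dz": 7,"ax": 0,"ay": 0,"az": 0},
    {"dx": 0,"dy": 0,"dz": 0,"ax": 0,"ay": 0,"az": 0}
  ]
}}

```text
time: 14.75
position: [471.1, -181.7, 122.6]
tcp_rot: [-3.14, 0.0, 0.968]
ft_force: [0.8, 0.2, -3.4]
finger_gap: 0.148
```

Call:
{"fn": "arm_command", "kwargs": {
  "plan": [
    {"dx": 0,"dy": 0,"dz": 0,"ax": 0,"ay": 0,"az": 0},
    {"dx": 0,"dy": 0,"dz": 0,"ax": 0,"ay": 0,"az": 0}
  ]
}}

```text
time: 15.0
position: [472.1, -182.3, 124.3]
tcp_rot: [3.14, -0.0, 0.968]
ft_force: [0.4, -0.2, -3.9]
finger_gap: 0.145
```

Run:
```python
from w import *
s=st(); R0=rot(s['tcp_rot']); print("to target", (R0.T@(np.array([471,-181.5,s['position'][2]])-s['position'])).round(1))
for n in("top","scene"):
    p=eyes.camera_params(n); im=eyes.capture(n); c=proj(p,[471,-181,80]); u,v=c.astype(int)
    cv2.imwrite(f"pics/{n}1.png",im); d=cv2.resize(im[v-50:v+60,u-60:u+70],(520,440),interpolation=2)
    if n=="scene": cv2.imwrite("pics/s1c.png",d)
```

```text
t 15.0 pos [ 472.1 -182.3  124.3] rot [ 3.14  -0.     0.968] F [ 0.4 -0.2 -3.9] gap 0.145
to target [ 0.  -1.4 -0. ]
```

View pics/s1c.png

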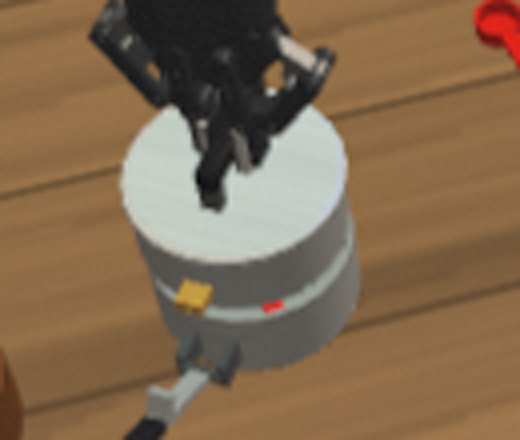

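The upper tier hangs level just above the pan, with the lug at (193,295) over the hinge at (208,360). The red patch at (272,307) is the spoon seen through the gap. Next I lower slowly.

Call:
{"fn": "arm_command", "kwargs": {
  "plan": [
    {"dx": 0,"dy": -1,"dz": 3,"ax": 0,"ay": 0,"az": 0},
    {"dx": 0,"dy": 0,"dz": 3,"ax": 0,"ay": 0,"az": 0},
    {"dx": 0,"dy": 0,"dz": 2,"ax": 0,"ay": 0,"az": 0},
    {"dx": 0,"dy": 0,"dz": 0,"ax": 0,"ay": 0,"az": 0}
  ]
}}

```text
time: 15.6
position: [470.4, -181.2, 114.9]
tcp_rot: [-3.141, 0.0, 0.968]
ft_force: [-0.4, -0.0, -2.9]
finger_gap: 0.147
```

Call:
{"fn": "arm_command", "kwargs": {
  "plan": [
    {"dx": 0,"dy": 0,"dz": 2,"ax": 0,"ay": 0,"az": 0},
    {"dx": 0,"dy": 0,"dz": 1.5,"ax": 0,"ay": 0,"az": 0},
    {"dx": 0,"dy": 0,"dz": 1,"ax": 0,"ay": 0,"az": 0},
    {"dx": 0,"dy": 0,"dz": 0,"ax": 0,"ay": 0,"az": 0},
    {"dx": 0,"dy": 0,"dz": 0,"ax": 0,"ay": 0,"az": 0}
  ]
}}

```text
time: 16.23
position: [470.7, -181.4, 110.9]
tcp_rot: [3.142, -0.0, 0.967]
ft_force: [0.5, -0.7, -3.5]
finger_gap: 0.143
```

Call:
{"fn": "arm_command", "kwargs": {
  "plan": [
    {"dx": 0,"dy": 0,"dz": 0.8,"ax": 0,"ay": 0,"az": 0},
    {"dx": 0,"dy": 0,"dz": 0.7,"ax": 0,"ay": 0,"az": 0},
    {"dx": 0,"dy": 0,"dz": 0,"ax": 0,"ay": 0,"az": 0}
  ]
}}

```text
time: 16.6
position: [470.7, -181.6, 109.7]
tcp_rot: [3.141, 0.0, 0.967]
ft_force: [-1.4, -0.6, -0.1]
finger_gap: 0.148
```

Call:
{"fn": "arm_command", "kwargs": {
  "plan": [
    {"dx": 0,"dy": 0,"dz": 0.5,"ax": 0,"ay": 0,"az": 0},
    {"dx": 0,"dy": 0,"dz": 0,"ax": 0,"ay": 0,"az": 0},
    {"dx": 0,"dy": 0,"dz": 0,"ax": 0,"ay": 0,"az": 0}
  ]
}}

```text
time: 16.98
position: [470.6, -181.7, 109.6]
tcp_rot: [3.141, 0.0, 0.967]
ft_force: [-3.5, -0.3, 4.3]
finger_gap: 0.148
```

Call:
{"fn": "arm_command", "kwargs": {
  "plan": [
    {"dx": 0,"dy": 0,"dz": 0,"ax": 0,"ay": 0,"az": 0},
    {"dx": 0,"dy": 0,"dz": 0,"ax": 0,"ay": 0,"az": 0},
    {"dx": 0,"dy": 0,"dz": 0,"ax": 0,"ay": 0,"az": 0}
  ],
  "fingers": 0.5
}}

```text
time: 17.35
position: [470.9, -181.3, 108.5]
tcp_rot: [-3.142, -0.0, 0.968]
ft_force: [1.5, -0.3, -0.4]
finger_gap: 0.502
```

Call:
{"fn": "arm_command", "kwargs": {
  "plan": [
    {"dx": 0,"dy": 0,"dz": -10,"ax": 0,"ay": 0,"az": 0},
    {"dx": 0,"dy": 0,"dz": -25,"ax": 0,"ay": 0,"az": 0},
    {"dx": 0,"dy": 0,"dz": -40,"ax": 0,"ay": 0,"az": 0},
    {"dx": 0,"dy": 20,"dz": -20,"ax": 0,"ay": 0,"az": 0},
    {"dx": 0,"dy": 20,"dz": 0,"ax": 0,"ay": 0,"az": 0}
  ]
}}

```text
time: 17.98
position: [505.7, -205.1, 207.8]
tcp_rot: [3.135, -0.001, 0.968]
ft_force: [-0.6, 0.0, -0.5]
finger_gap: 0.5
```

Call:
{"fn": "arm_command", "kwargs": {
  "plan": [
    {"dx": 0,"dy": 0,"dz": 0,"ax": 0,"ay": 0,"az": 0},
    {"dx": 0,"dy": 0,"dz": 0,"ax": 0,"ay": 0,"az": 0}
  ]
}}

```text
time: 18.23
position: [503.1, -203.7, 203.7]
tcp_rot: [-3.14, 0.0, 0.968]
ft_force: [-0.6, 0.6, 0.4]
finger_gap: 0.497
```

Run:
```python
from w import *; from fit import *
s=st(); p,im=look("w9"); hsv=cv2.cvtColor(im,cv2.COLOR_BGR2HSV); print(s['q'].round(2))
g=(hsv[...,1]<60)&(hsv[...,2]>150); U=rim(p,g,(471,-181.5),105,62); print(proj(p,[*U,105]))
b=(hsv[...,2]<60)
for c,sz,mm in blobs(b,200):
    if sz[4]<6000: mu,a=ax_of(p,mm,137); print("bar?",c.round(),sz,mu.round(1),round(a,3))
Y=(hsv[...,0]>15)&(hsv[...,0]<32)&(hsv[...,1]>150)&(hsv[...,2]>150)
for c,sz,_ in blobs(Y,40): X=onz(p,c,76); print("lug?",c.round(),sz[4],X.round(1),np.arctan2(X[1]-U[1],X[0]-U[0]).round(3))
```

```text
t 18.23 pos [ 503.1 -203.7  203.7] rot [-3.14   0.     0.968] F [-0.6  0.6  0.4] gap 0.497
[-0.51  0.09  0.09  1.57  0.    0.09]
rim [ 471.1 -181.8] n 293 med -0.5 mad 0.7 arc span 3.74
[280.10569795 161.55084523]
bar? [280. 170.] [ 270  122   21   97 1998] [ 471.7 -182.2] -0.605
bar? [ 93. 271.] [ 80 258  27  29 265] [ 456.  -329.4] -1.423
bar? [281. 306.] [274 291  15  31 438] [ 553.1 -237.9] -0.588
lug? [39. 32.] 3234 [ 296.6 -275.1   76. ] -2.65
lug? [93. 69.] 8026 [ 337.5 -260.5   76. ] -2.609
lug? [125.  98.] 3169 [ 366.3 -255.    76. ] -2.532
lug? [161. 153.] 19739 [ 414.3 -258.9   76. ] -2.205
lug? [452.  18.] 43 [459.5 -22.8  76. ] 1.643
lug? [522.  58.] 977 [513.5   8.6  76. ] 1.352
lug? [412.  46.] 239 [459.6 -55.8  76. ] 1.662
lug? [434. 231.] 42293 [ 600.  -108.5   76. ] 0.517
lug? [372.  73.] 286 [459.1 -89.4  76. ] 1.7
lug? [346.  92.] 124 [ 459.4 -112.4   76. ] 1.738
lug? [393. 301.] 409 [ 640.6 -172.    76. ] 0.057
lug? [ 16. 318.] 184 [ 454.9 -472.6   76. ] -1.626
lug? [ 23. 330.] 336 [ 468.  -476.6   76. ] -1.581
lug? [297. 355.] 1719 [ 639.6 -277.8   76. ] -0.518
lug? [110. 372.] 83 [ 550.7 -442.8   76. ] -1.275
lug? [398. 379.] 116 [ 721.7 -211.    76. ] -0.116
lug? [151. 401.] 928 [ 602.6 -433.3   76. ] -1.089
```

The upper tier is seated, centred at (471.1,-181.8) with its yaw at -0.605, which lines up with the clamp. Next I straddle the lever grip with the jaws, grip it lightly and swing it up along its arc.

Call:
{"fn": "arm_command", "kwargs": {
  "plan": [
    {"dx": 0,"dy": 35,"dz": 0,"ax": 0,"ay": 0,"az": 0},
    {"dx": 0,"dy": 40,"dz": 0,"ax": 0,"ay": 0,"az": 0},
    {"dx": 0,"dy": 34,"dz": 30,"ax": 0,"ay": 0,"az": 0},
    {"dx": 0,"dy": 0,"dz": 45,"ax": 0,"ay": 0,"az": 0},
    {"dx": 0,"dy": 0,"dz": 25,"ax": 0,"ay": 0,"az": 0}
  ]
}}

```text
time: 18.9
position: [591.5, -264.8, 100.0]
tcp_rot: [-3.136, 0.0, 0.968]
ft_force: [-0.3, -0.6, -0.4]
finger_gap: 0.503
```

Call:
{"fn": "arm_command", "kwargs": {
  "plan": [
    {"dx": 0,"dy": 0,"dz": 0,"ax": 0,"ay": 0,"az": 0},
    {"dx": 0,"dy": 0,"dz": 0,"ax": 0,"ay": 0,"az": 0}
  ]
}}

```text
time: 19.15
position: [593.7, -266.0, 105.3]
tcp_rot: [3.14, -0.0, 0.968]
ft_force: [-0.5, 1.5, 1.1]
finger_gap: 0.496
```

```bash
cat > rad.py <<'E'
from w import *
def rad():
    s=st(); a=-0.604; d=s['position'][:2]-np.array([471,-181.6]); print("radial",round(d@[np.cos(a),np.sin(a)],1),"tang",round(d@[-np.sin(a),np.cos(a)],1),"z",s['position'][2].round(1))
E
python3 -c "from rad import *;rad()"
```

```text
t 19.15 pos [ 593.7 -266.   105.3] rot [ 3.14  -0.     0.968] F [-0.5  1.5  1.1] gap 0.496
radial 148.9 tang 0.2 z 105.3
```

Call:
{"fn": "arm_command", "kwargs": {
  "plan": [
    {"dx": 0,"dy": 0,"dz": 25,"ax": 0,"ay": 0,"az": 0},
    {"dx": 0,"dy": 0,"dz": 25,"ax": 0,"ay": 0,"az": 0},
    {"dx": 0,"dy": 0,"dz": 12,"ax": 0,"ay": 0,"az": 0},
    {"dx": 0,"dy": 0,"dz": 0,"ax": 0,"ay": 0,"az": 0},
    {"dx": 0,"dy": 0,"dz": 0,"ax": 0,"ay": 0,"az": 0}
  ]
}}

```text
time: 19.77
position: [594.4, -266.5, 43.7]
tcp_rot: [3.139, -0.0, 0.967]
ft_force: [-0.1, -0.1, 0.8]
finger_gap: 0.498
```

Call:
{"fn": "arm_command", "kwargs": {
  "plan": [
    {"dx": 0,"dy": 0,"dz": 0,"ax": 0,"ay": 0,"az": 0},
    {"dx": 0,"dy": 0,"dz": 0,"ax": 0,"ay": 0,"az": 0},
    {"dx": 0,"dy": 0,"dz": 0,"ax": 0,"ay": 0,"az": 0},
    {"dx": 0,"dy": 0,"dz": 0,"ax": 0,"ay": 0,"az": 0}
  ],
  "fingers": 0,
  "squeeze": 20
}}

```text
time: 20.27
position: [594.4, -266.2, 42.8]
tcp_rot: [3.139, -0.001, 0.968]
ft_force: [1.9, 0.6, 2.3]
finger_gap: 0.163
```

Run:
```python
from rad import *; rad()
L,t0=75,1.143
pr=None
for k in range(0,13):
    t=t0*(1-k/12); r=80+L*np.sin(t); z=28+L*np.cos(t)
    if pr: print(k,"dy %.1f dz %.1f"%(r-pr[0],-(z-pr[1])), "TCP r %.0f z %.0f"%(r,z-19))
    pr=(r,z)
```

```text
t 20.27 pos [ 594.4 -266.2   42.8] rot [ 3.139e+00 -1.000e-03  9.680e-01] F [1.9 0.6 2.3] gap 0.163
radial 149.6 tang 0.4 z 42.8
1 dy -3.3 dz -6.3 TCP r 145 z 46
2 dy -3.9 dz -6.0 TCP r 141 z 52
3 dy -4.4 dz -5.6 TCP r 137 z 58
4 dy -4.9 dz -5.2 TCP r 132 z 63
5 dy -5.4 dz -4.7 TCP r 126 z 68
6 dy -5.8 dz -4.1 TCP r 121 z 72
7 dy -6.2 dz -3.6 TCP r 114 z 76
8 dy -6.5 dz -3.0 TCP r 108 z 79
9 dy -6.7 dz -2.3 TCP r 101 z 81
10 dy -6.9 dz -1.7 TCP r 94 z 83
11 dy -7.1 dz -1.0 TCP r 87 z 84
12 dy -7.1 dz -0.3 TCP r 80 z 84
```

Call:
{"fn": "arm_command", "kwargs": {
  "plan": [
    {"dx": 0,"dy": -3.4,"dz": -6.4,"ax": 0,"ay": 0,"az": 0},
    {"dx": 0,"dy": -4,"dz": -6.1,"ax": 0,"ay": 0,"az": 0},
    {"dx": 0,"dy": -4.5,"dz": -5.7,"ax": 0,"ay": 0,"az": 0},
    {"dx": 0,"dy": -5,"dz": -5.3,"ax": 0,"ay": 0,"az": 0},
    {"dx": 0,"dy": 0,"dz": 0,"ax": 0,"ay": 0,"az": 0}
  ]
}}

```text
time: 20.9
position: [578.2, -255.3, 65.3]
tcp_rot: [-3.139, -0.0, 0.968]
ft_force: [1.0, 2.4, -1.0]
finger_gap: 0.162
```

```bash
python3 -c "from rad import *;rad()"
```

```text
t 20.9 pos [ 578.2 -255.3   65.3] rot [-3.139 -0.     0.968] F [ 1.   2.4 -1. ] gap 0.162
radial 130.1 tang 0.3 z 65.3
```

Call:
{"fn": "arm_command", "kwargs": {
  "plan": [
    {"dx": 0,"dy": -5.5,"dz": -5,"ax": 0,"ay": 0,"az": 0},
    {"dx": 0,"dy": -5.8,"dz": -4.5,"ax": 0,"ay": 0,"az": 0},
    {"dx": 0,"dy": -6.2,"dz": -3.8,"ax": 0,"ay": 0,"az": 0},
    {"dx": 0,"dy": -6.5,"dz": -3.2,"ax": 0,"ay": 0,"az": 0},
    {"dx": 0,"dy": 0,"dz": 0,"ax": 0,"ay": 0,"az": 0}
  ]
}}

```text
time: 21.52
position: [558.0, -241.5, 81.0]
tcp_rot: [-3.138, 0.0, 0.968]
ft_force: [-0.2, 4.4, -7.3]
finger_gap: 0.157
```

Call:
{"fn": "arm_command", "kwargs": {
  "plan": [
    {"dx": 0,"dy": -6.7,"dz": -2.5,"ax": 0,"ay": 0,"az": 0},
    {"dx": 0,"dy": -7,"dz": -1.5,"ax": 0,"ay": 0,"az": 0},
    {"dx": 0,"dy": -6,"dz": -0.7,"ax": 0,"ay": 0,"az": 0},
    {"dx": 0,"dy": 0,"dz": 0,"ax": 0,"ay": 0,"az": 0},
    {"dx": 0,"dy": 0,"dz": 0,"ax": 0,"ay": 0,"az": 0}
  ]
}}

```text
time: 22.15
position: [543.3, -231.5, 87.0]
tcp_rot: [-3.141, 0.0, 0.967]
ft_force: [1.0, 2.1, -7.4]
finger_gap: 0.159
```

```bash
python3 -c "from rad import *;rad()"
```

```text
t 22.15 pos [ 543.3 -231.5   87. ] rot [-3.141  0.     0.967] F [ 1.   2.1 -7.4] gap 0.159
radial 87.8 tang 0.0 z 87.0
```

Call:
{"fn": "arm_command", "kwargs": {
  "plan": [
    {"dx": 0,"dy": -4,"dz": 0.5,"ax": 0,"ay": 0,"az": 0},
    {"dx": 0,"dy": -3,"dz": 0,"ax": 0,"ay": 0,"az": 0},
    {"dx": 0,"dy": -2,"dz": 0,"ax": 0,"ay": 0,"az": 0},
    {"dx": 0,"dy": 0,"dz": 0,"ax": 0,"ay": 0,"az": 0},
    {"dx": 0,"dy": 0,"dz": 0,"ax": 0,"ay": 0,"az": 0}
  ]
}}

```text
time: 22.78
position: [537.1, -227.1, 87.6]
tcp_rot: [3.138, -0.0, 0.967]
ft_force: [3.4, 0.2, 0.6]
finger_gap: 0.159
```

```bash
python3 -c "from rad import *;rad()"
```

```text
t 22.77 pos [ 537.1 -227.1   87.6] rot [ 3.138 -0.     0.967] F [3.4 0.2 0.6] gap 0.159
radial 80.2 tang 0.0 z 87.6
```

Call:
{"fn": "arm_command", "kwargs": {
  "plan": [
    {"dx": 0,"dy": -1,"dz": 0,"ax": 0,"ay": 0,"az": 0},
    {"dx": 0,"dy": -1,"dz": 0,"ax": 0,"ay": 0,"az": 0},
    {"dx": 0,"dy": 0,"dz": 0,"ax": 0,"ay": 0,"az": 0},
    {"dx": 0,"dy": 0,"dz": 0,"ax": 0,"ay": 0,"az": 0}
  ]
}}

```text
time: 23.28
position: [535.8, -226.3, 87.6]
tcp_rot: [3.137, -0.0, 0.967]
ft_force: [6.0, -1.5, 4.2]
finger_gap: 0.155
```

```bash
python3 -c "from rad import *;rad()"
```

```text
t 23.27 pos [ 535.8 -226.3   87.6] rot [ 3.137 -0.     0.967] F [ 6.  -1.5  4.2] gap 0.155
radial 78.7 tang 0.0 z 87.6
```

The outward reaction has risen to about 6 N, so the lever is on its stop. Next I release, rise and check.

Call:
{"fn": "arm_command", "kwargs": {
  "plan": [
    {"dx": 0,"dy": 0,"dz": 0,"ax": 0,"ay": 0,"az": 0},
    {"dx": 0,"dy": 0,"dz": 0,"ax": 0,"ay": 0,"az": 0},
    {"dx": 0,"dy": 0,"dz": 0,"ax": 0,"ay": 0,"az": 0}
  ],
  "fingers": 0.45
}}

```text
time: 23.65
position: [533.1, -224.9, 85.0]
tcp_rot: [-3.139, 0.001, 0.967]
ft_force: [-0.3, -0.5, -0.2]
finger_gap: 0.448
```

Call:
{"fn": "arm_command", "kwargs": {
  "plan": [
    {"dx": 0,"dy": 0,"dz": -15,"ax": 0,"ay": 0,"az": 0},
    {"dx": 0,"dy": 0,"dz": -30,"ax": 0,"ay": 0,"az": 0},
    {"dx": 0,"dy": 0,"dz": -40,"ax": 0,"ay": 0,"az": 0},
    {"dx": 0,"dy": -30,"dz": -50,"ax": 0,"ay": 0,"az": 0},
    {"dx": 0,"dy": -50,"dz": -20,"ax": 0,"ay": 0,"az": 0}
  ]
}}

```text
time: 24.28
position: [469.7, -180.7, 245.8]
tcp_rot: [3.135, -0.001, 0.967]
ft_force: [0.6, 0.1, 0.4]
finger_gap: 0.446
```

Call:
{"fn": "arm_command", "kwargs": {
  "plan": [
    {"dx": 40,"dy": -40,"dz": 0,"ax": 0,"ay": 0,"az": 0},
    {"dx": 40,"dy": -40,"dz": 0,"ax": 0,"ay": 0,"az": 0},
    {"dx": 0,"dy": 0,"dz": 0,"ax": 0,"ay": 0,"az": 0},
    {"dx": 0,"dy": 0,"dz": 0,"ax": 0,"ay": 0,"az": 0}
  ]
}}

```text
time: 24.78
position: [448.4, -68.9, 241.9]
tcp_rot: [3.14, 0.0, 0.968]
ft_force: [0.3, -0.0, -0.9]
finger_gap: 0.453
```

Run:
```python
from w import *; from fit import *
st(); o=np.zeros((600,800,3),np.uint8); a=-.604; T=np.array([471,-181.6]); e=np.array([np.cos(a),np.sin(a)])
for i,n in enumerate(("scene","top")):
    p=eyes.camera_params(n); im=eyes.capture(n); cv2.imwrite(f"pics/{n}2.png",im)
    u,v=proj(p,[*T,80]).astype(int); c=cv2.resize(im[v-50:v+60,u-45:u+55],(400,440),interpolation=2); o[:440,i*400:i*400+400]=c
    hsv=cv2.cvtColor(im,cv2.COLOR_BGR2HSV)
    for th in (0,.1,.2): print(n,th,"expected grip px",proj(p,[*(T+e*(80+78*np.sin(th))),28+78*np.cos(th)]).round(1), "crop", ((proj(p,[*(T+e*(80+78*np.sin(th))),28+78*np.cos(th)])-[u-45,v-50])*4).round())
    for c,sz,_ in blobs(hsv[...,2]<60,8):
        if abs(c[0]-u)<50 and abs(c[1]-v)<60: print("black",c.round(1),sz[4])
cv2.imwrite("pics/f.png",o)
```

```text
t 24.77 pos [448.4 -68.9 241.9] rot [3.14  0.    0.968] F [ 0.3 -0.  -0.9] gap 0.453
scene 0 expected grip px [160.7 225.4] crop [119. 286.]
scene 0.1 expected grip px [159.2 228.4] crop [113. 298.]
scene 0.2 expected grip px [157.8 231.6] crop [107. 310.]
black [172.9 194.3] 179
black [160.5 227.9] 68
black [171.5 247.6] 8
top 0 expected grip px [381.6 211.5] crop [258.  86.]
top 0.1 expected grip px [383.3 208.8] crop [265.  75.]
top 0.2 expected grip px [384.9 206.3] crop [272.  65.]
black [322.7 283.8] 3995
black [382.5 210. ] 34
black [401.9 225.4] 16
```

View pics/f.png

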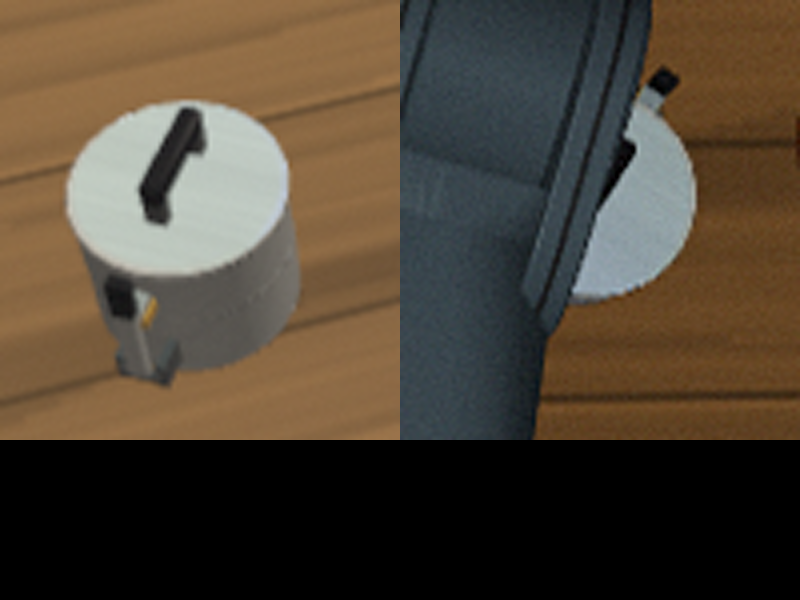

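The view shows the lever upright in front of the lug, with its grip at (120,297) in the left crop, and the tier seated. The grip centroid fits anything from 0 to 0.1 rad, so I'll push once with shut fingers from outside to make sure the lever is on its stop.

Call:
{"fn": "arm_command", "kwargs": {
  "plan": [
    {"dx": -20,"dy": 42,"dz": 0,"ax": 0,"ay": 0,"az": 0},
    {"dx": -20,"dy": 42,"dz": 0,"ax": 0,"ay": 0,"az": 0},
    {"dx": -20,"dy": 42,"dz": 0,"ax": 0,"ay": 0,"az": 0},
    {"dx": -20,"dy": 42,"dz": 0,"ax": 0,"ay": 0,"az": 0},
    {"dx": 0,"dy": 40,"dz": 0,"ax": 0,"ay": 0,"az": 0}
  ],
  "fingers": 0
}}

```text
time: 25.5
position: [573.8, -256.7, 240.3]
tcp_rot: [-3.141, 0.001, 0.963]
ft_force: [0.7, -0.3, 0.6]
finger_gap: -0.005
```

Call:
{"fn": "arm_command", "kwargs": {
  "plan": [
    {"dx": 0,"dy": 0,"dz": 30,"ax": 0,"ay": 0,"az": 0},
    {"dx": 0,"dy": 0,"dz": 50,"ax": 0,"ay": 0,"az": 0},
    {"dx": 0,"dy": 0,"dz": 45,"ax": 0,"ay": 0,"az": 0},
    {"dx": 0,"dy": 0,"dz": 25,"ax": 0,"ay": 0,"az": 0},
    {"dx": 0,"dy": 0,"dz": 0,"ax": 0,"ay": 0,"az": 0}
  ]
}}

```text
time: 26.12
position: [571.3, -252.8, 87.0]
tcp_rot: [-3.134, 0.001, 0.965]
ft_force: [-0.5, 0.5, -0.4]
finger_gap: -0.001
```

Call:
{"fn": "arm_command", "kwargs": {
  "plan": [
    {"dx": 0,"dy": -5,"dz": 0,"ax": 0,"ay": 0,"az": 0},
    {"dx": 0,"dy": -5,"dz": 0,"ax": 0,"ay": 0,"az": 0},
    {"dx": 0,"dy": -4,"dz": 0,"ax": 0,"ay": 0,"az": 0},
    {"dx": 0,"dy": 0,"dz": 0,"ax": 0,"ay": 0,"az": 0},
    {"dx": 0,"dy": 0,"dz": 0,"ax": 0,"ay": 0,"az": 0}
  ]
}}

```text
time: 26.75
position: [562.6, -244.6, 91.4]
tcp_rot: [3.141, -0.0, 0.968]
ft_force: [0.1, 1.0, -1.4]
finger_gap: 0.001
```

```bash
python3 -c "from rad import *;rad()"
```

```text
t 26.75 pos [ 562.6 -244.6   91.4] rot [ 3.141 -0.     0.968] F [ 0.1  1.  -1.4] gap 0.001
radial 111.2 tang 0.2 z 91.4
```

Call:
{"fn": "arm_command", "kwargs": {
  "plan": [
    {"dx": 0,"dy": -4,"dz": 0,"ax": 0,"ay": 0,"az": 0},
    {"dx": 0,"dy": -4,"dz": 0,"ax": 0,"ay": 0,"az": 0},
    {"dx": 0,"dy": -4,"dz": 0,"ax": 0,"ay": 0,"az": 0},
    {"dx": 0,"dy": -2,"dz": 0,"ax": 0,"ay": 0,"az": 0},
    {"dx": 0,"dy": 0,"dz": 0,"ax": 0,"ay": 0,"az": 0}
  ]
}}

```text
time: 27.38
position: [552.3, -237.6, 91.1]
tcp_rot: [3.138, -0.0, 0.967]
ft_force: [3.8, -2.3, -3.0]
finger_gap: 0.001
```

Call:
{"fn": "arm_command", "kwargs": {
  "plan": [
    {"dx": 0,"dy": -1,"dz": 0,"ax": 0,"ay": 0,"az": 0},
    {"dx": 0,"dy": 0,"dz": 0,"ax": 0,"ay": 0,"az": 0},
    {"dx": 0,"dy": 0,"dz": 0,"ax": 0,"ay": 0,"az": 0}
  ]
}}

```text
time: 27.75
position: [552.3, -237.6, 91.1]
tcp_rot: [3.136, -0.0, 0.967]
ft_force: [5.5, -2.9, -3.7]
finger_gap: 0.001
```

```bash
python3 -c "from rad import *;rad()"
```

```text
t 27.75 pos [ 552.3 -237.6   91.1] rot [ 3.136 -0.     0.967] F [ 5.5 -2.9 -3.7] gap 0.001
radial 98.7 tang 0.1 z 91.1
```

Call:
{"fn": "arm_command", "kwargs": {
  "plan": [
    {"dx": 0,"dy": -1.5,"dz": 0,"ax": 0,"ay": 0,"az": 0},
    {"dx": 0,"dy": 0,"dz": 0,"ax": 0,"ay": 0,"az": 0},
    {"dx": 0,"dy": 0,"dz": 0,"ax": 0,"ay": 0,"az": 0}
  ]
}}

```text
time: 28.12
position: [552.2, -237.5, 91.2]
tcp_rot: [3.133, -0.0, 0.967]
ft_force: [8.3, -5.7, -6.7]
finger_gap: 0.001
```

```bash
python3 -c "from rad import *;rad()"
```

```text
t 28.12 pos [ 552.2 -237.5   91.2] rot [ 3.133 -0.     0.967] F [ 8.3 -5.7 -6.7] gap 0.001
radial 98.6 tang 0.1 z 91.2
```

Call:
{"fn": "arm_command", "kwargs": {
  "plan": [
    {"dx": 0,"dy": 6,"dz": 0,"ax": 0,"ay": 0,"az": 0},
    {"dx": 0,"dy": 20,"dz": 0,"ax": 0,"ay": 0,"az": 0},
    {"dx": 0,"dy": 10,"dz": -40,"ax": 0,"ay": 0,"az": 0},
    {"dx": 0,"dy": 0,"dz": -55,"ax": 0,"ay": 0,"az": 0},
    {"dx": 0,"dy": 0,"dz": -50,"ax": 0,"ay": 0,"az": 0}
  ]
}}

```text
time: 28.75
position: [577.9, -255.3, 237.5]
tcp_rot: [-3.14, 0.0, 0.967]
ft_force: [0.7, -0.9, 0.8]
finger_gap: -0.001
```

Call:
{"fn": "arm_command", "kwargs": {
  "plan": [
    {"dx": 30,"dy": -50,"dz": 0,"ax": 0,"ay": 0,"az": 0},
    {"dx": 30,"dy": -50,"dz": 0,"ax": 0,"ay": 0,"az": 0},
    {"dx": 30,"dy": -50,"dz": 0,"ax": 0,"ay": 0,"az": 0},
    {"dx": 40,"dy": -40,"dz": 0,"ax": 0,"ay": 0,"az": 0},
    {"dx": 30,"dy": -30,"dz": 0,"ax": 0,"ay": 0,"az": 0}
  ]
}}

```text
time: 29.38
position: [486.6, 3.0, 236.3]
tcp_rot: [-3.141, -0.0, 0.968]
ft_force: [0.9, -1.0, 0.4]
finger_gap: -0.0
```

Call:
{"fn": "arm_command", "kwargs": {
  "plan": [
    {"dx": 30,"dy": -20,"dz": 0,"ax": 0,"ay": 0,"az": 0},
    {"dx": 0,"dy": 0,"dz": 0,"ax": 0,"ay": 0,"az": 0},
    {"dx": 0,"dy": 0,"dz": 0,"ax": 0,"ay": 0,"az": 0}
  ]
}}

```text
time: 29.75
position: [488.3, 36.7, 236.0]
tcp_rot: [-3.141, 0.001, 0.968]
ft_force: [0.6, -0.4, 0.1]
finger_gap: -0.0
```

Run:
```python
from w import *; from fit import *
st(); a=-.604; T=np.array([471,-181.6]); e=np.array([np.cos(a),np.sin(a)]); rays=[]
for n in ("scene","top"):
    p=eyes.camera_params(n); im=eyes.capture(n); cv2.imwrite(f"pics/{n}3.png",im); hsv=cv2.cvtColor(im,cv2.COLOR_BGR2HSV)
    ex=proj(p,[*(T+e*84),104]); b=[q for q in blobs(hsv[...,2]<60,8) if np.hypot(*(q[0]-ex))<9]
    for c,sz,_ in b: print(n,"grip",c.round(1),sz[4],"exp",ex.round(1)); rays.append(ray(p,*c))
    if n=="top":
        g=(hsv[...,1]<60)&(hsv[...,2]>120)&(np.hypot(*(np.indices(hsv.shape[:2]).transpose(1,2,0)-proj(p,[*T,105])[::-1]).transpose(2,0,1))<45); rim(p,g,T,105,62)
X,err=tri(rays); d=X[:2]-T; print(X.round(1),np.round(err,1),"radial",d@e,"az",np.arctan2(d[1],d[0]))
d0=__import__("pickle").load(open("d0.pkl","rb"))
for nm,lo,hi in (("green",(60,80,0),(90,255,255)),("blue",(100,150,0),(125,255,255))):
    for im in (d0["top"][1],im):
        m=cv2.inRange(cv2.cvtColor(im,cv2.COLOR_BGR2HSV),lo,hi); print(nm,[q[0].round(1) for q in blobs(m,200) if 150<q[0][0]<450 and q[0][1]<200])
```

```text
t 29.75 pos [488.3  36.7 236. ] rot [-3.141e+00  1.000e-03  9.680e-01] F [ 0.6 -0.4  0.1] gap -0.0
scene grip [160.5 227.9] 68 exp [160.1 227.4]
top grip [382.5 210. ] 34 exp [382.3 210.2]
rim [ 473.2 -182.5] n 85 med -0.51 mad 0.8 arc span 3.72
[ 540.9 -229.2  103.4] [0.7 0.7] radial 84.58486992654689 az -0.5974071541373865
green [array([189.3, 146.7])]
green [array([189.3, 146.7])]
blue [array([391.7, 135.9])]
blue [array([391.7, 135.8])]
```

```bash
python3 -c "
from cell import env; print(env.close_job())"
```

```text
the job is handed in; nothing more can be done
None
```

The tiffin is packed and the job was handed in at about 30 s of robot time. The checks below found nothing wrong, but the final lever angle has a small uncertainty.

- **Spoon:** I laid the far red spoon flat in the lower tier and released it; a wrist picture showed it lying on the floor of the pan.
- **Upper tier:** I lowered it upright and felt soft contact of a few newtons before letting go. Its centre measured (471.1, -181.8), against about (471, -181.5) for the pan. Its yaw measured -0.605 rad, against -0.604 for the clamp direction.
- **Lever:** I gripped it, swung it up and released it. I then pushed from outside with shut fingers until it did not move at about 10 N, so it is on its stop. Two-camera triangulation puts the grip at 84.6 mm from the axis, which matches an upright lever. The pictures alone only fix the angle to about 0.05–0.1 rad.
- **Bystanders:** The ashtray and the jar are at the same pixels as at the start. I did not re-measure the stone and the key, but no move went near them.
- **Disagreement:** In the last top view the lid centre came out about 2 mm off, at (473.2, -182.5). That camera also disagreed with the wrist camera by about 2 mm earlier, so I put this down to calibration.

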